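# Start the hold-down screw of a block heater

## Task

Slide the tape roll straight up off the red wing screw of the block heater and lay it flat, fully on the green bench mat, without dropping it. Then start the screw by hand: turn it backward (counter-clockwise seen from above) until it drops into its thread, turn it forward (clockwise) one turn from there, and finish still gripping the wing knob, with the screw started by that one turn. Leave the bottle, beaker and tip box alone.

Things in the scene. Friction and masses are not known exactly. Their poses are not given: they have to be found in the camera images.
- heater: dry-block heater, fixed: blue-grey housing 200 x 170 mm (x, y), 60 mm high, with an aluminium block 135 x 125 mm to 75 mm height and on it a round steel collar, 62 mm diameter, its top 90 mm above the bench. Origin: centre of the underside, on the axis of collar and screw; z up
- collar (a point): centre of the collar's top face, 90 mm above the bench, on the screw's vertical axis
- knob: red wing knob of the captive hold-down screw: it only turns about the vertical and moves up and down. A bar 30 mm long (x), 14 thick (y), 22 high, white line on top at +x, on a 12 mm steel shaft. Origin: on the axis at the bar's underside, 18 mm above the collar's top plus the value of lift. Little torque (0.02 N m); it drops by its own weight (2 N) only if the fingers are loose or follow it
- knob_grip (a point): middle of the wing bar, 11 mm above its underside, on the axis
- lift (a joint): height of the screw in m, up positive, 0 when just dropped into its thread. Starts unthreaded on the thread's end at 0.006 to 0.0075; upper stop 0.0095. Right-handed, lead 8 mm: turning backward it climbs to 0.008, then drops suddenly by 8 mm to about 0; from there one forward turn lowers it to -0.008. About 0.5 mm of play; a firm grip can hold it up another 1 mm
- turn (a joint): turn of the screw in rad, positive clockwise from above (forward). 0 as it stands at the start, with the bar's x along the heater's x (knob yaw = heater yaw - turn). The drop comes at an unmarked angle 0.5 to 1.7 rad backward of the start, different each time. Turned forward from the start without dropping first, it binds within 0.7 to 2 rad
- tape: roll of cream tape, a stiff ring 66 mm outside diameter, 40 mm bore, 38 mm high, about 90 g, parked over the knob and resting flat on the collar. Origin: centre of its underside, z up along its axis. The knob inside stands at most 48 mm above the collar
- mat: green bench mat, fixed, 150 x 150 mm, 3 mm thick. Origin: centre of its underside on the bench; x and y along its sides
- bottle: amber reagent bottle, loose, 64 mm diameter, 130 mm high, bystander; origin at the centre of its underside
- beaker: small glass beaker, loose, 64 mm diameter, 75 mm high, bystander; origin at the centre of its underside
- tipbox: blue pipette tip box, loose, 87 x 122 mm, 58 mm high, bystander; origin at the centre of its underside
Not all that is in view belongs to the job. Leave any black look-alike of the mat alone. What is shaped like the tape but orange is not meant.

How it is judged:
By the outcome, as a careful person would: the job done as asked, in the order asked, and still so for the second after the job is handed in, while the arm keeps its last pose, push and grip.
It also fails if it takes over 72 s, if anything falls off the work surface, if the arm or the gripper's body presses on something with over 40 N, if the wrist force passes 120 N, or if a joint passes its speed limit or range.

## Robot

A 6-joint arm with a two-finger parallel gripper is mounted at the origin on the work surface. World frame = base frame: x ahead of the robot, y to its left, z up, the work surface at z = 0. Lengths are in m, angles in rad, forces in N, time in s.
With the tool pointing down it reaches from about 0.375 to 0.9 m from the base axis. Payload 3.1 kg.
Tool frame: the origin (TCP) lies at the very end of the fingers, on their centre line; the grasp point (between the pads) lies 19 mm behind it; z points along the fingers, y is the direction in which the jaws open and shut (so a half turn about z gives the same grasp; the last joint's range is limited). The gripper opens to 85 mm and grips with 20 to 120 N. Pads are 22 mm wide; open, the fingers measure 114 mm over their backs; the gripper's body (76 mm by 85 mm) begins 54 mm behind the grasp point. The pads swing forward as they close: fully open they stand 13 mm farther back than shut.
Start: joints at [-1.448, 0.527, 1.433, -0, 1.181, -0.178], TCP at [0.185, -0.597, 0.231] pointing down, gripper open.
Joint ranges: [-3.08, 3.08], [-0.75, 2.2], [0.22, 2.44], [-1.43, 4.57], [0, 2.65], [-2.85, 2.85]. Speed limits (rad/s): [2.79, 2.79, 3.14, 3.14, 3.14, 3.14].

## Interface

Orientations are given as a 3x3 rotation matrix whose columns are the frame's x, y, z axes.
In Python, from cell import arm, vision, search_frame, regions_of, place_of gives the robot as it stands.
- The arm moves only by the tool play_rows, never from a script. Its argument "deltas" is a list of rows, each an object of numbers: "gripper": the finger opening in mm, from 0 to 85.4; "dx", "dy", "dz": the shift along the tool's x, y, z in mm; "turn": the turn about the tool's z in rad. A call has 1 to 8 rows; each row shifts and turns the commanded pose from where the row before left it, along the tool's axes as they then stand; what a row does not reach is not made up. A row lasts 1/10 s, in which the tool goes at most 50 mm and 8.59 degrees, less where a joint would pass 70% of its speed; a pose out of reach is approached as far as the arm can. A call with a gripper value outside its range is refused whole. The fingers move at their own pace and stop on an object; the grip force is fixed at half the most. Time passes only in rows, so rows that do not move let the fingers close. It gives the time, the measured TCP pose, the force and the opening at its end, in the units of the state.
- arm.observe(): the state, without advancing time (a new reading comes with each control period).
- vision.read_camera(name): name is "side" or "top" or "wrist"; returns the picture (400x640x3 uint8, red, green, blue); there is no depth.
- vision.calibration(name): a dict with "fovy" (degrees; the focal length in pixels is half the picture's height over the tangent of half this angle, whatever the lens; pixels are square), "cx", "cy" (the principal point, pixels), "eye" and "attitude" of the camera in the world; the wrist camera has in their place "tool_from_camera" (4x4, takes a point from camera to tool coordinates, whose origin is the TCP and whose axes are the flange's). Camera axes: x right, y up, looking along -z (the intrinsics and any distortion apply to the point x, -y, -z); pixel columns grow to the right and rows downward; lengths in m; the calibration is good to about 2 mm. A picture is of the moment at which its call begins: read the wrist's pose just before it. calibration takes no time and is no camera call.
- arm.sign_off(): hands the job in, once; it reports no verdict.
Trained networks look in the newest picture that a camera, given by its name, has taken for a name from the list of things; names that differ only in an ending like _2 or _b are one class to them, and where a whole thing is asked for, a point or a joint stands for the part that bears it (a point fixed in the world has none). Each returns a list of dicts, best first, with "conf" (0 to 1); they miss things now and then, are a little off and sometimes report something else, mostly with a low value. They report only what shows in the picture. A call takes as long as a camera call. They do not tell look-alikes from the thing itself.
- search_frame(camera, label): "xyz" ([x, y, z] in m, in world coordinates, good to about 4 mm: the middle of the surface that is visible of it).
- regions_of(camera, label): "pixels" (400x640 bool, what is visible of it).
- place_of(camera, label): "xyz" ([x, y, z] in m, in world coordinates, good to about 4 mm: a listed point, or the origin of a listed thing).
The state is a dict: "time_s": time; "joint_positions": joint angles; "joint_velocities": joint speeds; "joint_efforts": joint torques, N m; "tcp_pos": TCP position; "tool_rot": TCP orientation; "force": force on the tool from outside, world axes, zero at the start; "wrist_torque": the same for the moment, N m; "width": finger opening in m.
Only numpy, scipy, OpenCV 4.12 (cv2) and the standard library are available. Lean on these libraries where they do the work, as an engineer would, in place of code of your own. Each camera call takes 0.05 s, during which the arm holds its last target.

## Working session

There is one attempt and no reset: what is moved stays moved. The work goes in short steps, Python scripts to look and compute and a tool call to move; the robot and the scene stay as the last step left them, time stands still between calls to the robot, and variables do not carry over. Pictures are saved under pics/ and viewed, and the job is handed in when it is done.

Besides the shell and the picture viewer there is one more tool, called after ">>>" by a JSON object that holds its "api" and its "payload". play_rows: Moves the arm, as the interface text tells. Its arguments: {"type":"object","properties":{"deltas":{"type":"array"}},"required":["deltas"]}

```bash
mkdir -p pics; ls; python3 - <<'E'
from cell import arm, vision, search_frame, regions_of, place_of
import cv2,numpy as np
s=arm.observe(); print(s['time_s'],s['tcp_pos'],s['tool_rot'],s['width'])
for c in ['top','side','wrist']:
    im=vision.read_camera(c); cv2.imwrite(f'pics/{c}0.png',im[:,:,::-1])
    k=vision.calibration(c); print(c,k)
    for l in ['heater','collar','tape','mat','bottle','beaker','tipbox','knob']:
        r=place_of(c,l); print(c,l,[(np.round(d['xyz'],3).tolist(),round(d['conf'],2)) for d in r[:3]])
print(arm.observe()['time_s'])
E
```

```text
pics
0.0 [ 0.1850913  -0.59619472  0.23032941] [[ 9.55106777e-01  2.96261670e-01 -2.59445879e-04]
 [ 2.96261509e-01 -9.55104333e-01  2.19809052e-03]
 [ 4.03412085e-04 -2.17627498e-03 -9.99997551e-01]] 0.08545440855980357
top {'fovy': 43.99968039210022, 'cx': 315.4819606405309, 'cy': 201.19124266359714, 'eye': array([ 3.34834222e-01, -8.37466163e-04,  1.55498966e+00]), 'attitude': array([[ 0.00763444,  0.98810542, -0.15358841],
       [-0.99996496,  0.00701636, -0.00456584],
       [-0.0034339 ,  0.15361788,  0.98812436]])}
top heater [([0.583, 0.201, 0.0], 0.85)]
top collar [([0.58, 0.2, 0.093], 0.64)]
top tape [([0.619, 0.393, -0.005], 0.8), ([0.581, 0.196, 0.088], 0.52)]
top mat [([0.312, -0.297, 0.003], 0.96), ([0.539, -0.204, -0.003], 0.77), ([0.584, 0.198, 0.089], 0.66)]
top bottle [([0.756, 0.05, -0.007], 0.83)]
top beaker [([0.514, 0.414, 0.001], 0.86), ([0.75, 0.053, -0.003], 0.43)]
top tipbox [([0.505, -0.416, -0.001], 0.64)]
top knob [([0.58, 0.197, 0.115], 0.56)]
side {'fovy': 43.64478562303381, 'cx': 316.616907741572, 'cy': 201.14362963621937, 'eye': array([0.10169251, 0.
[... 522 characters left out ...]
-0.001], 0.94), ([0.583, 0.2, 0.113], 0.21)]
side tipbox [([0.51, -0.414, 0.0], 0.59)]
side knob [([0.583, 0.2, 0.117], 0.53)]
wrist {'fovy': 71.13531838184535, 'cx': 317.17214710605776, 'cy': 200.99847090079012, 'tool_from_camera': array([[-2.79523777e-04,  9.63071578e-01,  2.69245347e-01,
         6.89324493e-02],
       [ 9.99999956e-01,  2.41210479e-04,  1.75382075e-04,
        -8.14581865e-04],
       [ 1.03960693e-04,  2.69245384e-01, -9.63071603e-01,
        -1.41680352e-01],
       [ 0.00000000e+00,  0.00000000e+00,  0.00000000e+00,
         1.00000000e+00]])}
wrist heater []
wrist collar []
wrist tape []
wrist mat []
wrist bottle []
wrist beaker []
wrist tipbox []
wrist knob []
1.35
```

View pics/top0.png

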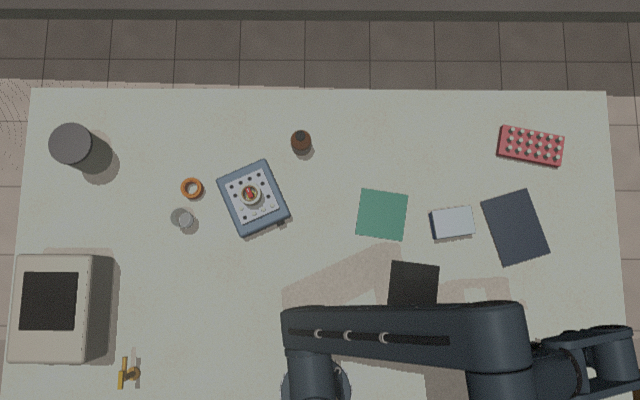

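View pics/side0.png

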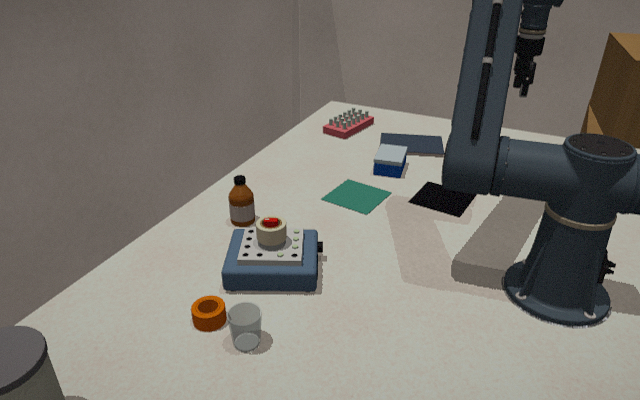

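>>> {"api": "play_rows", "payload": {"deltas": [{"dx": 32,"dy": -34,"gripper": 85},{"dx": 32,"dy": -34},{"dx": 32,"dy": -34},{"dx": 32,"dy": -34},{"dx": 32,"dy": -34},{"dx": 32,"dy": -34},{"dx": 32,"dy": -34},{"dx": 32,"dy": -34}]}}

```text
invalid input
```

```bash
cat > h.py <<'E'
import cv2,numpy as np
from cell import arm, vision, search_frame, regions_of, place_of
def cam(n,s=None):
    k=vision.calibration(n); f=200/np.tan(np.radians(k['fovy'])/2)
    if n=='wrist':
        s=s or arm.observe(); T=k['tool_from_camera']; R=s['tool_rot']
        return f,k['cx'],k['cy'],R@T[:3,3]+s['tcp_pos'],R@T[:3,:3]
    return f,k['cx'],k['cy'],k['eye'],k['attitude']
def ray(c,u,v,z):
    f,cx,cy,e,A=c; d=A@np.array([(u-cx)/f,-(v-cy)/f,-1.]); return e+d*(z-e[2])/d[2]
def proj(c,p):
    f,cx,cy,e,A=c; q=A.T@(np.array(p)-e); return np.array([cx-f*q[0]/q[2], cy+f*q[1]/q[2]])
def totool(s,dw): return s['tool_rot'].T@np.array(dw)*1000
E
python3 - <<'E'
from h import *
im=cv2.imread('pics/top0.png')
c=cam('top')
b=im[...,0].astype(int)-im[...,2]
P=[ray(c,u,v,.06) for u,v in[(217,180),(264,160),(291,212),(241,236)]]
print(np.round(P,3), np.degrees(np.arctan2(*(P[1]-P[2])[[1,0]])),np.mean(P,0))
print(arm.observe()['tcp_pos'],arm.observe()['joint_positions'])
# mat
h=cv2.cvtColor(im,cv2.COLOR_BGR2HSV); m=cv2.inRange(h,(60,80,40),(90,255,200))
n,l,st,ce=cv2.connectedComponentsWithStats(m); i=1+np.argmax(st[1:,4]); print(st[i],ce[i],ray(c,*ce[i],.003))
ct=cv2.findContours((l==i).astype('uint8'),0,2)[0][0]; r=cv2.minAreaRect(ct); print(r,[np.round(ray(c,*p,.003),3) for p in cv2.boxPoints(r)])
E
```

```text
[[0.631 0.31  0.06 ]
 [0.695 0.167 0.06 ]
 [0.533 0.08  0.06 ]
 [0.459 0.231 0.06 ]] 28.01884283372495 [0.57967122 0.19681545 0.06      ]
[ 0.18520814 -0.59690061  0.23131122] [-1.44848821e+00  5.27499609e-01  1.43269817e+00  2.44277128e-06
  1.18141569e+00 -1.78534027e-01]
[368 194  40  46 464] [394.70689655 220.40301724] [ 0.51655665 -0.24385463  0.003     ]
((387.4506530761719, 215.37510681152344), (33.70944595336914, 44.719810485839844), 7.495856761932373) [array([ 0.469, -0.159,  0.003]), array([ 0.61 , -0.179,  0.003]), array([ 0.597, -0.284,  0.003]), array([ 0.456, -0.263,  0.003])]
```

>>> {"api": "play_rows", "payload": {"deltas": [{"gripper": 85,"dx": 32,"dy": -34,"dz": 0,"turn": 0},{"gripper": 85,"dx": 32,"dy": -34,"dz": 0,"turn": 0},{"gripper": 85,"dx": 32,"dy": -34,"dz": 0,"turn": 0},{"gripper": 85,"dx": 32,"dy": -34,"dz": 0,"turn": 0},{"gripper": 85,"dx": 32,"dy": -34,"dz": 0,"turn": 0},{"gripper": 85,"dx": 32,"dy": -34,"dz": 0,"turn": 0},{"gripper": 85,"dx": 32,"dy": -34,"dz": 0,"turn": 0},{"gripper": 85,"dx": 32,"dy": -34,"dz": 0,"turn": 0}]}}

```text
time_s: 2.15
tcp_pos: [0.3498, -0.2598, 0.2316]
tool_rot: [[0.955, 0.296, 0.001], [0.296, -0.955, -0.001], [0.001, 0.001, -1.0]]
force: [0.3, -0.4, 0.6]
width: 0.085
```

>>> {"api": "play_rows", "payload": {"deltas": [{"gripper": 85,"dx": 32,"dy": -34,"dz": 0,"turn": 0},{"gripper": 85,"dx": 32,"dy": -34,"dz": 0,"turn": 0},{"gripper": 85,"dx": 32,"dy": -34,"dz": 0,"turn": 0},{"gripper": 85,"dx": 32,"dy": -34,"dz": 0,"turn": 0},{"gripper": 85,"dx": 32,"dy": -34,"dz": 0,"turn": 0},{"gripper": 85,"dx": 32,"dy": -34,"dz": 0,"turn": 0},{"gripper": 85,"dx": 32,"dy": -33,"dz": 0,"turn": 0},{"gripper": 85,"dx": 32,"dy": -33,"dz": 0,"turn": 0}]}}

```text
time_s: 2.95
tcp_pos: [0.5144, 0.0744, 0.2316]
tool_rot: [[0.955, 0.297, 0.001], [0.297, -0.955, -0.0], [0.001, 0.0, -1.0]]
force: [0.3, 0.4, -0.6]
width: 0.0846
```

>>> {"api": "play_rows", "payload": {"deltas": [{"gripper": 85,"dx": 34,"dy": -34,"dz": 0,"turn": 0},{"gripper": 85,"dx": 34,"dy": -34,"dz": 0,"turn": 0},{"gripper": 85,"dx": 33,"dy": -33,"dz": 0,"turn": 0},{"gripper": 85,"dx": 0,"dy": 0,"dz": 0,"turn": -0.1},{"gripper": 85,"dx": 0,"dy": 0,"dz": 0,"turn": -0.08},{"gripper": 85,"dx": 0,"dy": 0,"dz": 0,"turn": 0}]}}

```text
time_s: 3.55
tcp_pos: [0.5801, 0.1995, 0.2311]
tool_rot: [[0.886, 0.463, -0.0], [0.463, -0.886, -0.0], [-0.0, -0.0, -1.0]]
force: [0.1, 0.6, -0.3]
width: 0.0853
```

```bash
python3 - <<'E'
from h import *
s=arm.observe(); print(s['time_s'],s['tcp_pos'],s['tool_rot'][:,0],s['joint_positions'])
im=vision.read_camera('wrist'); cv2.imwrite('pics/w1.png',im[:,:,::-1])
for l in ['collar','knob','tape','heater']:
    print(l,[(np.round(d['xyz'],4).tolist(),round(d['conf'],2)) for d in place_of('wrist',l)[:3]])
E
```

```text
3.55 [0.5801197  0.19946172 0.23107785] [ 8.86219308e-01  4.63265862e-01 -2.79935455e-04] [1.49220897e-01 5.12177003e-01 1.46286757e+00 2.29820524e-07
 1.16684430e+00 1.23834030e+00]
collar [([0.5836, 0.1973, 0.0891], 0.89)]
knob [([0.5856, 0.1978, 0.1125], 0.78)]
tape [([0.6091, 0.3952, -0.0037], 0.59), ([0.5843, 0.1987, 0.0856], 0.56)]
heater [([0.5838, 0.2029, 0.0], 0.6)]
```

View pics/w1.png

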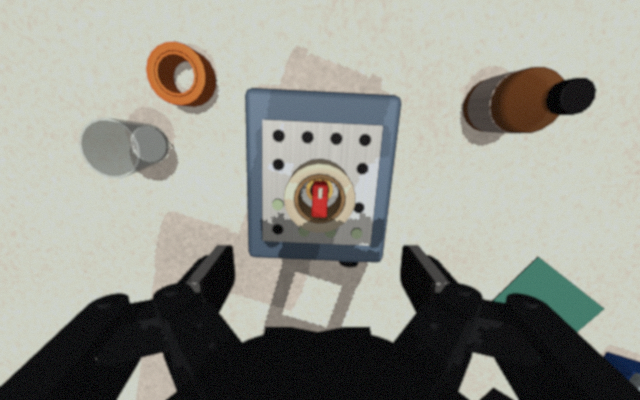

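```bash
python3 - <<'E'
from h import *
s=arm.observe(); c=cam('wrist',s)
im=cv2.imread('pics/w1.png'); h=cv2.cvtColor(im,cv2.COLOR_BGR2HSV)
red=cv2.inRange(h,(0,150,120),(6,255,255))|cv2.inRange(h,(174,150,100),(180,255,255))
red[:, :280]=0; red[:,360:]=0
p=cv2.findNonZero(red)[:,0]; print(len(p),p.min(0),p.max(0)); 
r=cv2.minAreaRect(p.astype('float32')); print(r)
for z in (.134,.137): print([np.round(ray(c,*q,z),4) for q in cv2.boxPoints(r)])
t=cv2.resize(im[140:270,240:400],None,fx=5,fy=5,interpolation=cv2.INTER_CUBIC)
o=t.copy()
def draw(cx,cy,z,rad,col):
    pts=[(proj(c,[cx+rad*np.cos(a),cy+rad*np.sin(a),z])-[240,140])*5 for a in np.linspace(0,6.28,60)]
    cv2.polylines(o,[np.int32(pts)],1,col,1)
draw(.5836,.1985,.128,.033,(0,255,0)); draw(.5836,.1985,.128,.02,(255,0,0))
cv2.imwrite('pics/w1c.png',o)
E
```

```text
405 [312 185] [327 217]
((319.5, 201.0), (32.0, 15.0), 90.0)
[array([0.5926, 0.2108, 0.134 ]), array([0.5986, 0.1992, 0.134 ]), array([0.5726, 0.1853, 0.134 ]), array([0.5663, 0.1973, 0.134 ])]
[array([0.5932, 0.211 , 0.137 ]), array([0.5992, 0.1996, 0.137 ]), array([0.5734, 0.1859, 0.137 ]), array([0.5673, 0.1977, 0.137 ])]
```

View pics/w1c.png

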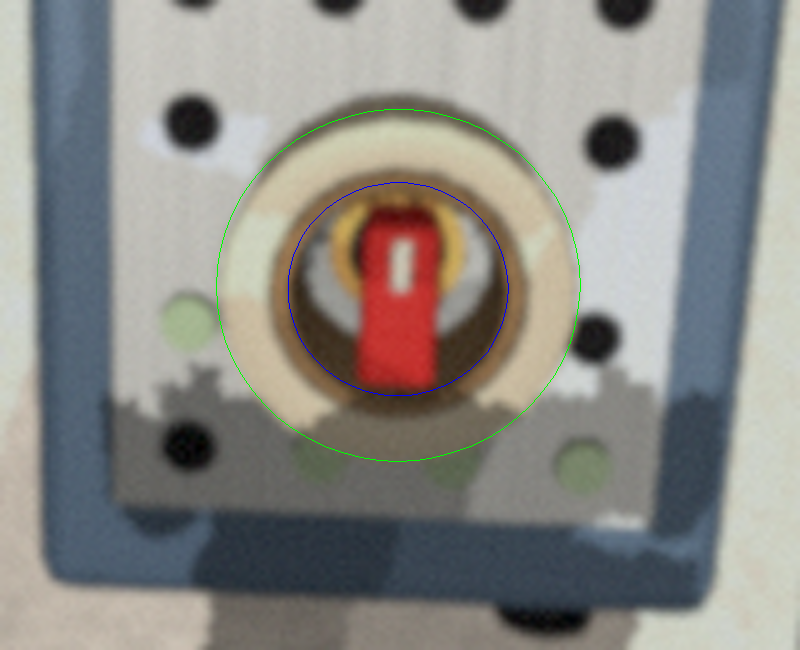

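>>> {"api": "play_rows", "payload": {"deltas": [{"gripper": 85,"dx": 2.6,"dy": 2.5,"dz": 20,"turn": 0},{"gripper": 85,"dx": 0,"dy": 0,"dz": 25,"turn": 0},{"gripper": 85,"dx": 0,"dy": 0,"dz": 25,"turn": 0},{"gripper": 85,"dx": 0,"dy": 0,"dz": 20,"turn": 0},{"gripper": 85,"dx": 0,"dy": 0,"dz": 20,"turn": 0},{"gripper": 85,"dx": 0,"dy": 0,"dz": 20,"turn": 0},{"gripper": 85,"dx": 0,"dy": 0,"dz": 15,"turn": 0},{"gripper": 85,"dx": 0,"dy": 0,"dz": 0,"turn": 0}]}}

```text
time_s: 4.6
tcp_pos: [0.5821, 0.1973, 0.0843]
tool_rot: [[0.887, 0.462, -0.004], [0.462, -0.887, -0.001], [-0.004, -0.001, -1.0]]
force: [-0.2, 0.7, -0.2]
width: 0.0846
```

```bash
python3 - <<'E'
from h import *
s=arm.observe(); print(s['time_s'],s['tcp_pos'],s['force'])
im=vision.read_camera('wrist'); cv2.imwrite('pics/w2.png',im[:,:,::-1])
im=vision.read_camera('side'); cv2.imwrite('pics/s2.png',cv2.resize(im[150:320,200:360,::-1],None,fx=4,fy=3.5))
E
```

```text
4.6 [0.5821286  0.19725436 0.08425387] [-0.1765353   0.69614164 -0.24708027]
```

View pics/w2.png

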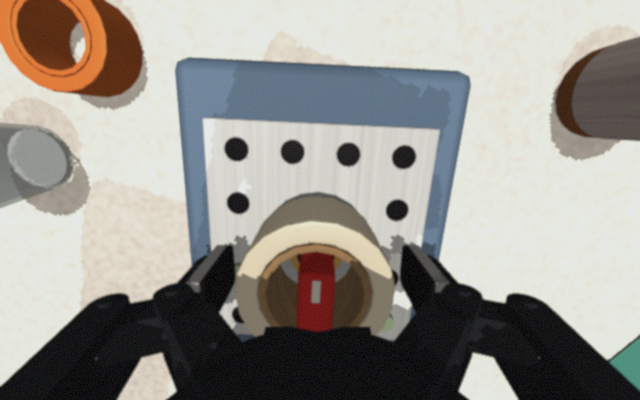

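View pics/s2.png

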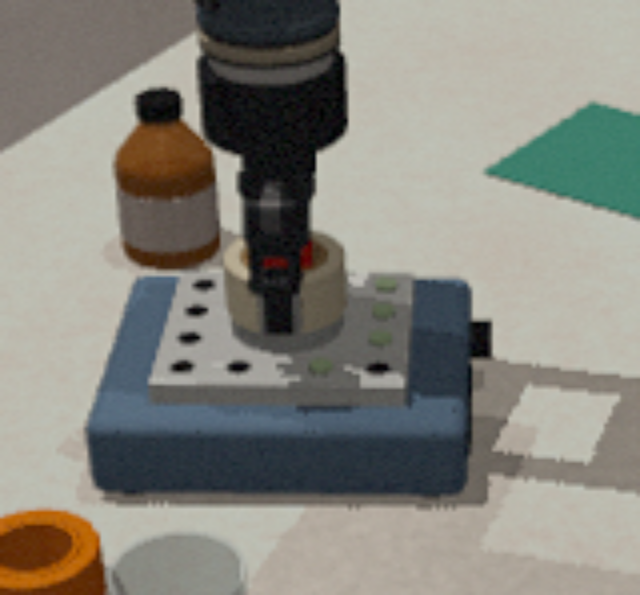

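>>> {"api": "play_rows", "payload": {"deltas": [{"gripper": 85,"dx": 1.5,"dy": 0,"dz": -3,"turn": 0},{"gripper": 72,"dx": 0,"dy": 0,"dz": 0,"turn": 0},{"gripper": 64,"dx": 0,"dy": 0,"dz": 0,"turn": 0},{"gripper": 60,"dx": 0,"dy": 0,"dz": 0,"turn": 0},{"gripper": 60,"dx": 0,"dy": 0,"dz": 0,"turn": 0},{"gripper": 60,"dx": 0,"dy": 0,"dz": 0,"turn": 0}]}}

```text
time_s: 5.3
tcp_pos: [0.586, 0.1989, 0.0911]
tool_rot: [[0.887, 0.463, 0.003], [0.463, -0.887, 0.001], [0.003, 0.001, -1.0]]
force: [-1.1, 0.6, 6.9]
width: 0.0634
```

>>> {"api": "play_rows", "payload": {"deltas": [{"gripper": 60,"dx": 0,"dy": 0,"dz": 0,"turn": 0},{"gripper": 60,"dx": 0,"dy": 0,"dz": 0,"turn": 0}]}}

```text
time_s: 5.5
tcp_pos: [0.586, 0.1989, 0.0911]
tool_rot: [[0.887, 0.463, 0.003], [0.463, -0.887, 0.001], [0.003, 0.001, -1.0]]
force: [-1.1, -0.0, 5.9]
width: 0.0635
```

```bash
python3 - <<'E'
from h import *
s=arm.observe(); print(s['time_s'],s['tcp_pos'],s['force'],s['width'])
im=vision.read_camera('wrist'); cv2.imwrite('pics/w3.png',im[:,:,::-1])
im=vision.read_camera('side'); cv2.imwrite('pics/s3.png',cv2.resize(im[150:320,200:360,::-1],None,fx=4,fy=3.5))
E
```

```text
5.5 [0.58600488 0.19885357 0.09106771] [-1.10567016 -0.01990212  5.92133431] 0.06350371093959621
```

View pics/w3.png

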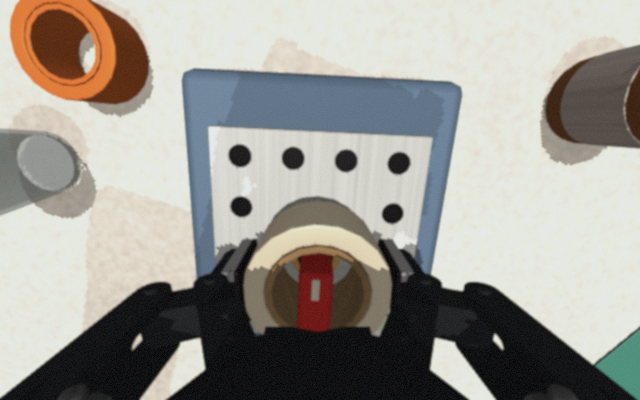

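View pics/s3.png

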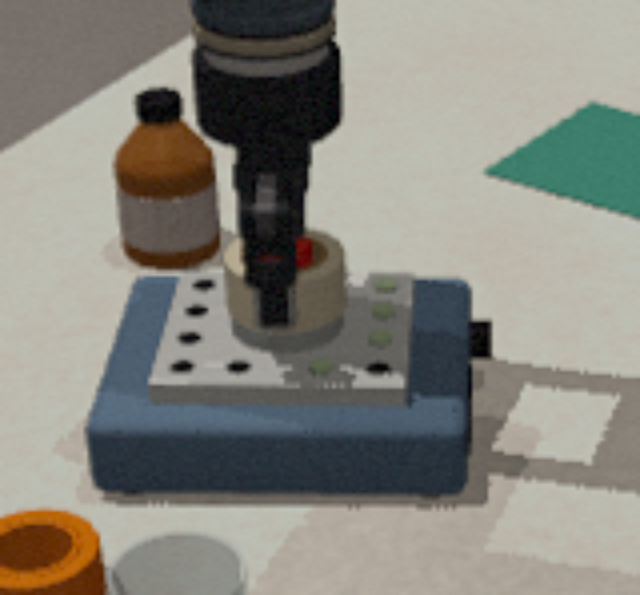

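>>> {"api": "play_rows", "payload": {"deltas": [{"gripper": 60,"dx": 0,"dy": 0,"dz": -5,"turn": 0},{"gripper": 60,"dx": 0,"dy": 0,"dz": -8,"turn": 0},{"gripper": 60,"dx": 0,"dy": 0,"dz": -10,"turn": 0},{"gripper": 60,"dx": 0,"dy": 0,"dz": -10,"turn": 0},{"gripper": 60,"dx": 0,"dy": 0,"dz": -12,"turn": 0},{"gripper": 60,"dx": 0,"dy": 0,"dz": -15,"turn": 0},{"gripper": 60,"dx": 0,"dy": 0,"dz": -15,"turn": 0},{"gripper": 60,"dx": 0,"dy": 0,"dz": -15,"turn": 0}]}}

```text
time_s: 6.4
tcp_pos: [0.585, 0.1985, 0.1808]
tool_rot: [[0.887, 0.462, 0.001], [0.462, -0.887, 0.0], [0.001, 0.0, -1.0]]
force: [0.9, 0.2, -0.6]
width: 0.0635
```

```bash
python3 - <<'E'
from h import *
s=arm.observe(); print(s['time_s'],s['tcp_pos'],s['force'],s['width'])
im=vision.read_camera('wrist'); cv2.imwrite('pics/w4.png',im[:,:,::-1])
im=vision.read_camera('side'); cv2.imwrite('pics/s4.png',cv2.resize(im[130:300,200:360,::-1],None,fx=4,fy=3.5))
E
```

```text
6.4 [0.58499513 0.19851492 0.18077266] [ 0.86134167  0.19830686 -0.56527214] 0.06346131487091762
```

View pics/w4.png

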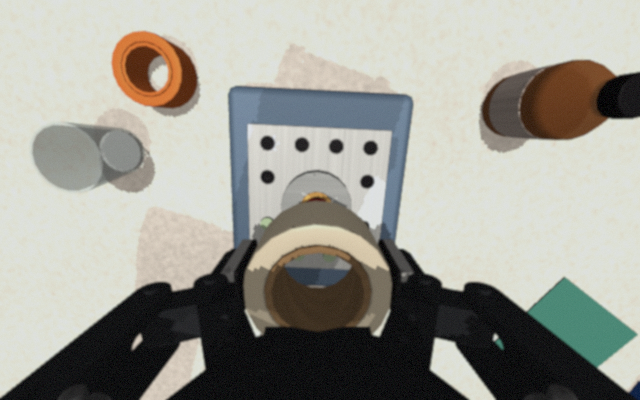

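View pics/s4.png

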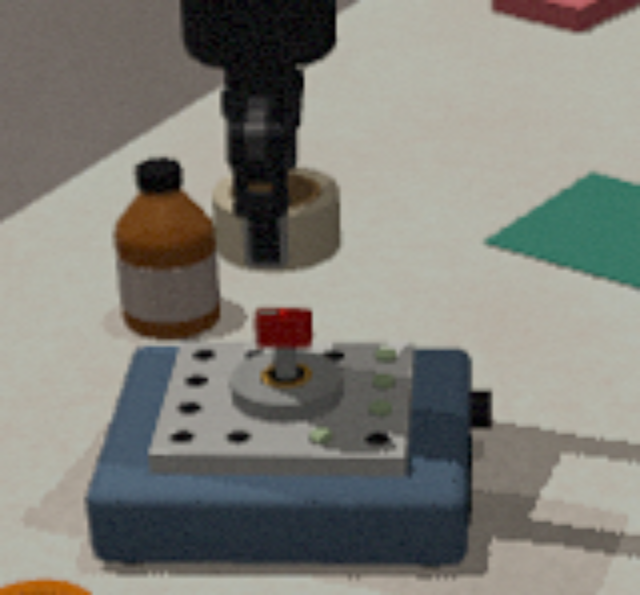

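>>> {"api": "play_rows", "payload": {"deltas": [{"gripper": 60,"dx": -9,"dy": 14,"dz": 0,"turn": 0},{"gripper": 60,"dx": -17,"dy": 26,"dz": 0,"turn": 0},{"gripper": 60,"dx": -20,"dy": 30,"dz": 0,"turn": 0},{"gripper": 60,"dx": -20,"dy": 30,"dz": 0,"turn": 0},{"gripper": 60,"dx": -20,"dy": 30,"dz": 0,"turn": 0},{"gripper": 60,"dx": -20,"dy": 30,"dz": 0,"turn": 0},{"gripper": 60,"dx": -20,"dy": 30,"dz": 0,"turn": 0},{"gripper": 60,"dx": -20,"dy": 30,"dz": 0,"turn": 0}]}}

```text
time_s: 7.3
tcp_pos: [0.5557, -0.0662, 0.1784]
tool_rot: [[0.887, 0.462, -0.002], [0.462, -0.887, 0.0], [-0.002, -0.001, -1.0]]
force: [0.3, 0.1, -0.5]
width: 0.0639
```

>>> {"api": "play_rows", "payload": {"deltas": [{"gripper": 60,"dx": -20,"dy": 30,"dz": 0,"turn": 0},{"gripper": 60,"dx": -20,"dy": 30,"dz": 0,"turn": 0},{"gripper": 60,"dx": -20,"dy": 28,"dz": 15,"turn": 0},{"gripper": 60,"dx": -14,"dy": 20,"dz": 20,"turn": 0},{"gripper": 60,"dx": -6,"dy": 8,"dz": 25,"turn": 0},{"gripper": 60,"dx": 0,"dy": 0,"dz": 25,"turn": 0},{"gripper": 60,"dx": 0,"dy": 0,"dz": 20,"turn": 0},{"gripper": 60,"dx": 0,"dy": 0,"dz": 0,"turn": 0}]}}

```text
time_s: 8.1
tcp_pos: [0.5365, -0.2033, 0.0709]
tool_rot: [[0.887, 0.462, -0.008], [0.462, -0.887, 0.004], [-0.005, -0.007, -1.0]]
force: [-0.0, 0.4, -0.4]
width: 0.0635
```

```bash
python3 - <<'E'
from h import *
s=arm.observe(); print(s['time_s'],s['tcp_pos'],s['force'],s['width'])
for n in ('top','side','wrist'):
    im=vision.read_camera(n); cv2.imwrite(f'pics/{n}5.png',im[:,:,::-1])
    print(n,[(np.round(d['xyz'],4).tolist(),round(d['conf'],2)) for d in place_of(n,'mat')[:3]])
a=cv2.imread('pics/side5.png')[120:240,270:430]; b=cv2.imread('pics/wrist5.png')
cv2.imwrite('pics/5.png',np.vstack([cv2.resize(a,(480,360))]))
E
```

```text
8.1 [ 0.53651462 -0.20332166  0.07088142] [-0.00699816  0.37226809 -0.40748635] 0.06346935099451821
top [([0.3109, -0.2963, -0.0005], 0.85)]
side [([0.3151, -0.2971, 0.0018], 0.79), ([0.5391, -0.2071, 0.0039], 0.73)]
wrist [([0.537, -0.2043, -0.0014], 0.75)]
```

View pics/5.png

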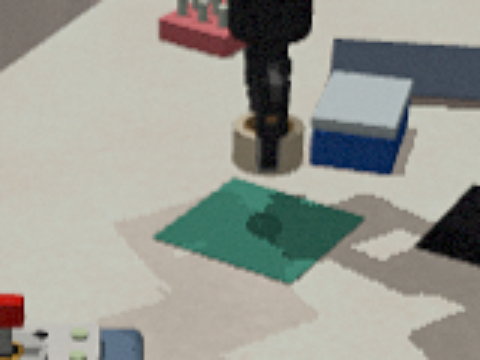

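View pics/wrist5.png

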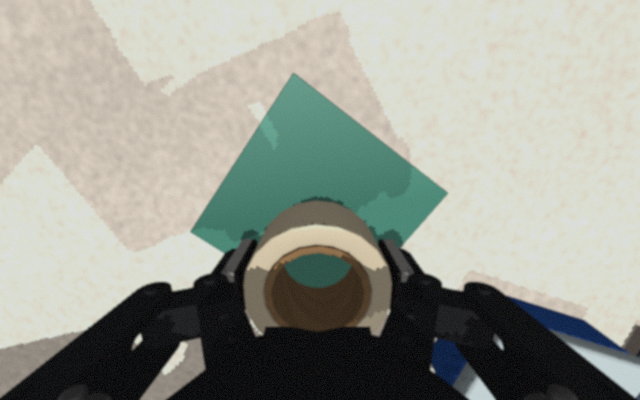

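>>> {"api": "play_rows", "payload": {"deltas": [{"gripper": 60,"dx": 0,"dy": 0,"dz": 15,"turn": 0},{"gripper": 60,"dx": 0,"dy": 0,"dz": 20,"turn": 0},{"gripper": 60,"dx": 0,"dy": 0,"dz": 15,"turn": 0},{"gripper": 60,"dx": 0,"dy": 0,"dz": 7,"turn": 0},{"gripper": 60,"dx": 0,"dy": 0,"dz": 4,"turn": 0},{"gripper": 60,"dx": 0,"dy": 0,"dz": 2,"turn": 0},{"gripper": 60,"dx": 0,"dy": 0,"dz": 0,"turn": 0},{"gripper": 60,"dx": 0,"dy": 0,"dz": 0,"turn": 0}]}}

```text
time_s: 9.2
tcp_pos: [0.5404, -0.2041, 0.0118]
tool_rot: [[0.887, 0.463, 0.001], [0.463, -0.887, -0.001], [0.001, 0.001, -1.0]]
force: [-0.0, 0.3, -0.9]
width: 0.0633
```

>>> {"api": "play_rows", "payload": {"deltas": [{"gripper": 60,"dx": 0,"dy": 0,"dz": 3,"turn": 0},{"gripper": 60,"dx": 0,"dy": 0,"dz": 2,"turn": 0},{"gripper": 60,"dx": 0,"dy": 0,"dz": 1,"turn": 0},{"gripper": 60,"dx": 0,"dy": 0,"dz": 1,"turn": 0},{"gripper": 60,"dx": 0,"dy": 0,"dz": 0,"turn": 0}]}}

```text
time_s: 9.7
tcp_pos: [0.54, -0.2039, 0.0042]
tool_rot: [[0.887, 0.463, -0.0], [0.463, -0.887, 0.0], [-0.0, -0.0, -1.0]]
force: [0.6, 0.1, -1.2]
width: 0.0635
```

>>> {"api": "play_rows", "payload": {"deltas": [{"gripper": 60,"dx": 0,"dy": 0,"dz": 0.6,"turn": 0},{"gripper": 60,"dx": 0,"dy": 0,"dz": 0.4,"turn": 0},{"gripper": 60,"dx": 0,"dy": 0,"dz": 0,"turn": 0}]}}

```text
time_s: 10.0
tcp_pos: [0.54, -0.2039, 0.0041]
tool_rot: [[0.887, 0.463, 0.0], [0.463, -0.887, -0.0], [0.0, 0.0, -1.0]]
force: [-0.5, 0.4, 4.5]
width: 0.0634
```

>>> {"api": "play_rows", "payload": {"deltas": [{"gripper": 67,"dx": 0,"dy": 0,"dz": 0,"turn": 0},{"gripper": 75,"dx": 0,"dy": 0,"dz": 0,"turn": 0},{"gripper": 85,"dx": 0,"dy": 0,"dz": 0,"turn": 0},{"gripper": 85,"dx": 0,"dy": 0,"dz": 0,"turn": 0},{"gripper": 85,"dx": 0,"dy": 0,"dz": 0,"turn": 0}]}}

```text
time_s: 10.5
tcp_pos: [0.54, -0.2039, 0.0032]
tool_rot: [[0.887, 0.462, -0.0], [0.462, -0.887, 0.0], [-0.0, -0.0, -1.0]]
force: [0.4, 0.6, -0.3]
width: 0.0849
```

>>> {"api": "play_rows", "payload": {"deltas": [{"gripper": 85,"dx": 0,"dy": 0,"dz": -10,"turn": 0},{"gripper": 85,"dx": 0,"dy": 0,"dz": -20,"turn": 0},{"gripper": 85,"dx": 0,"dy": 0,"dz": -35,"turn": 0},{"gripper": 85,"dx": 0,"dy": 0,"dz": -40,"turn": 0},{"gripper": 85,"dx": 0,"dy": 0,"dz": -40,"turn": 0},{"gripper": 85,"dx": 0,"dy": 0,"dz": -40,"turn": 0},{"gripper": 85,"dx": 0,"dy": 0,"dz": -30,"turn": 0}]}}

```text
time_s: 11.2
tcp_pos: [0.5404, -0.2041, 0.2219]
tool_rot: [[0.887, 0.463, 0.003], [0.463, -0.887, -0.002], [0.002, 0.003, -1.0]]
force: [0.2, -0.1, -0.9]
width: 0.0848
```

```bash
python3 - <<'E'
from h import *
s=arm.observe(); print(s['time_s'],s['tcp_pos'],s['force'],s['width'],s['joint_positions'])
im=vision.read_camera('wrist'); cv2.imwrite(f'pics/w6.png',im[:,:,::-1])
for l in('mat','tape'): print(l,[(np.round(d['xyz'],4).tolist(),round(d['conf'],2)) for d in place_of('wrist',l)[:3]])
E
```

```text
11.2 [ 0.5404465  -0.20412542  0.22185843] [ 0.19195186 -0.13270904 -0.857348  ] 0.0847735566936196 [-5.54490332e-01  4.73511596e-01  1.56669295e+00  3.57258379e-05
  1.09771310e+00  5.35395802e-01]
mat [([0.3146, -0.3015, -0.0008], 0.93), ([0.5378, -0.2054, -0.0007], 0.64)]
tape [([0.5367, -0.2089, -0.0024], 0.89)]
```

View pics/w6.png

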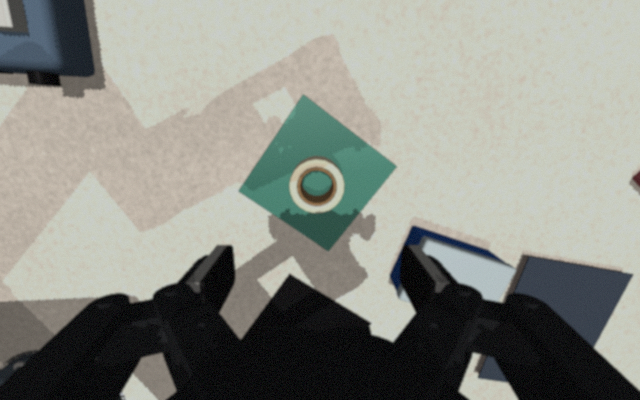

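>>> {"api": "play_rows", "payload": {"deltas": [{"gripper": 50,"dx": 14,"dy": -21,"dz": 0,"turn": 0},{"gripper": 50,"dx": 23,"dy": -34,"dz": 0,"turn": 0},{"gripper": 50,"dx": 26,"dy": -39,"dz": 0,"turn": 0},{"gripper": 50,"dx": 26,"dy": -39,"dz": 0,"turn": 0},{"gripper": 50,"dx": 26,"dy": -39,"dz": 0,"turn": 0},{"gripper": 50,"dx": 26,"dy": -39,"dz": 0,"turn": 0},{"gripper": 50,"dx": 26,"dy": -39,"dz": 0,"turn": 0},{"gripper": 50,"dx": 26,"dy": -39,"dz": 0,"turn": 0}]}}

```text
time_s: 12.15
tcp_pos: [0.5761, 0.1434, 0.2166]
tool_rot: [[0.887, 0.462, -0.004], [0.462, -0.887, -0.0], [-0.003, -0.001, -1.0]]
force: [0.8, -0.6, -0.9]
width: 0.0499
```

>>> {"api": "play_rows", "payload": {"deltas": [{"gripper": 50,"dx": 20,"dy": -30,"dz": 0,"turn": 0},{"gripper": 50,"dx": 11,"dy": -18,"dz": 0,"turn": 0},{"gripper": 50,"dx": 0,"dy": 0,"dz": 15,"turn": 0},{"gripper": 50,"dx": 0,"dy": 0,"dz": 10,"turn": 0},{"gripper": 50,"dx": 0,"dy": 0,"dz": 0,"turn": 0},{"gripper": 50,"dx": 0,"dy": 0,"dz": 0,"turn": 0}]}}

```text
time_s: 12.75
tcp_pos: [0.5822, 0.1977, 0.1924]
tool_rot: [[0.887, 0.462, -0.002], [0.462, -0.887, -0.0], [-0.002, -0.001, -1.0]]
force: [-0.5, 0.1, 0.6]
width: 0.05
```

```bash
python3 - <<'E'
from h import *
s=arm.observe(); print(s['time_s'],s['tcp_pos'],s['force'],s['width'],s['joint_positions'])
im=vision.read_camera('wrist')[:,:,::-1].copy(); cv2.imwrite(f'pics/w7.png',im)
print([(np.round(d['xyz'],4).tolist(),round(d['conf'],2)) for d in place_of('wrist','knob')[:3]],[(np.round(d['xyz'],4).tolist(),round(d['conf'],2)) for d in place_of('wrist','collar')[:3]])
c=cam('wrist',s)
o=cv2.resize(im[120:280,220:420],None,fx=4,fy=4,interpolation=cv2.INTER_CUBIC)
x,y=.5835,.1985; a=np.radians(27.6)
def poly(z,pts,col):
    P=[(proj(c,[x+np.cos(a)*u-np.sin(a)*v,y+np.sin(a)*u+np.cos(a)*v,z])-[220,120])*4 for u,v in pts]; cv2.polylines(o,[np.int32(P)],1,col,1)
for z in (.115,.137): poly(z,[(.015,.007),(-.015,.007),(-.015,-.007),(.015,-.007)],(0,255,0))
poly(.09,[(.031*np.cos(t),.031*np.sin(t)) for t in np.linspace(0,6.28,60)],(255,0,0))
cv2.imwrite('pics/w7c.png',o)
E
```

```text
12.75 [0.58217923 0.19773857 0.19239066] [-0.54397446  0.09304098  0.62500979] 0.04996659190096526 [ 1.45938351e-01  5.59389008e-01  1.49617435e+00 -9.29225528e-05
  1.08834133e+00  1.23695630e+00]
[([0.5834, 0.1998, 0.1113], 0.69)] [([0.582, 0.1976, 0.09], 0.65)]
```

View pics/w7c.png

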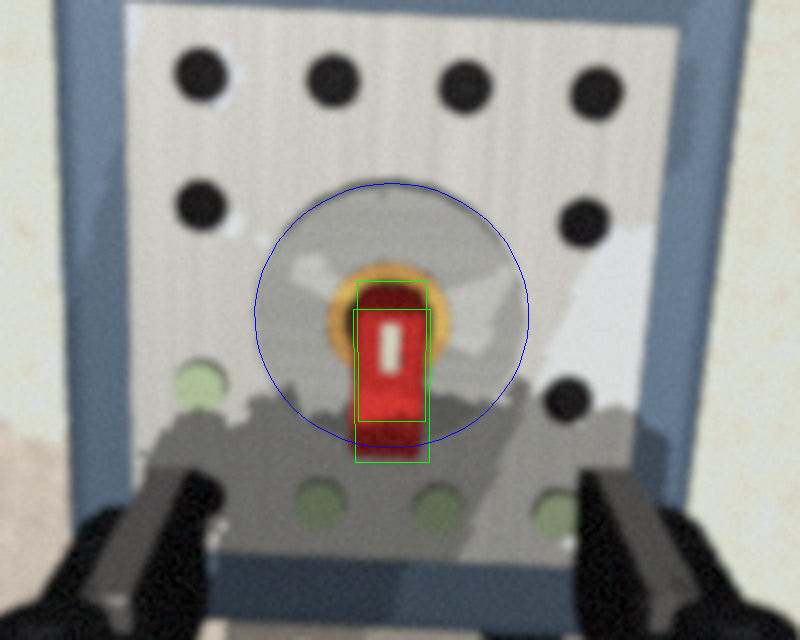

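>>> {"api": "play_rows", "payload": {"deltas": [{"gripper": 50,"dx": 1.5,"dy": -0.8,"dz": 15,"turn": 0.045},{"gripper": 50,"dx": 0,"dy": 0,"dz": 20,"turn": 0},{"gripper": 50,"dx": 0,"dy": 0,"dz": 20,"turn": 0},{"gripper": 40,"dx": 0,"dy": 0,"dz": 15,"turn": 0},{"gripper": 30,"dx": 0,"dy": 0,"dz": 15,"turn": 0},{"gripper": 24,"dx": 0,"dy": 0,"dz": 5,"turn": 0},{"gripper": 24,"dx": 0,"dy": 0,"dz": 0,"turn": 0},{"gripper": 24,"dx": 0,"dy": 0,"dz": 0,"turn": 0}]}}

```text
time_s: 13.7
tcp_pos: [0.5844, 0.1998, 0.1042]
tool_rot: [[0.907, 0.422, 0.002], [0.422, -0.907, 0.0], [0.001, 0.0, -1.0]]
force: [0.1, 0.0, 0.1]
width: 0.0241
```

```bash
cat > look.py <<'E'
from h import *
import sys
s=arm.observe(); print(s['time_s'],np.round(s['tcp_pos'],4),np.round(s['force'],1),np.round(s['width'],4),'j6',round(s['joint_positions'][5],3),'yaw',np.degrees(np.arctan2(*s['tool_rot'][[1,0],0])))
im=vision.read_camera('wrist')[:,:,::-1].copy(); cv2.imwrite(f'pics/{sys.argv[1]}.png',im)
E
python3 look.py w8
```

```text
13.7 [0.5844 0.1998 0.1042] [0.1 0.  0.1] 0.0241 j6 1.284 yaw 24.952082078846853
```

View pics/w8.png

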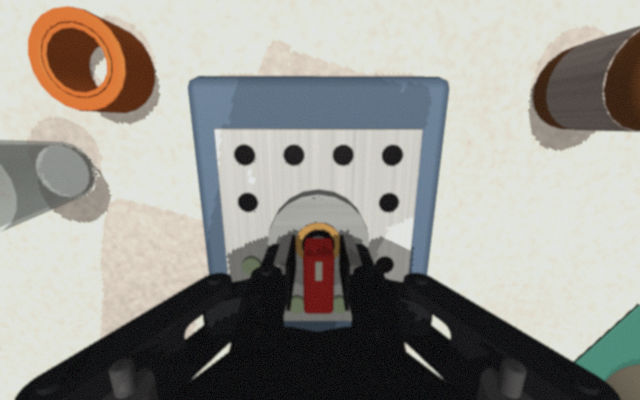

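```bash
cat > ov.py <<'E'
from h import *
def ov(src,dst,s,x,y,yaw,z0,roi=(240,200,400,330),k=5):
    im=cv2.imread(src); c=cam('wrist',s); u0,v0,u1,v1=roi
    o=cv2.resize(im[v0:v1,u0:u1],None,fx=k,fy=k,interpolation=cv2.INTER_CUBIC); o=cv2.convertScaleAbs(o,alpha=1.4)
    a=np.radians(yaw)
    def poly(z,pts,col):
        P=[(proj(c,[x+np.cos(a)*u-np.sin(a)*v,y+np.sin(a)*u+np.cos(a)*v,z])-[u0,v0])*k for u,v in pts]; cv2.polylines(o,[np.int32(P)],1,col,1)
    for z in (z0,z0+.022): poly(z,[(.015,.007),(-.015,.007),(-.015,-.007),(.015,-.007)],(0,255,0))
    poly(.09,[(.031*np.cos(t),.031*np.sin(t)) for t in np.linspace(0,6.28,60)],(255,0,0))
    cv2.imwrite(dst,o)
E
python3 - <<'E'
from ov import *
ov('pics/w8.png','pics/w8c.png',arm.observe(),.5832,.1991,24.9,.1145)
E
```

```text
(no output)
```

View pics/w8c.png

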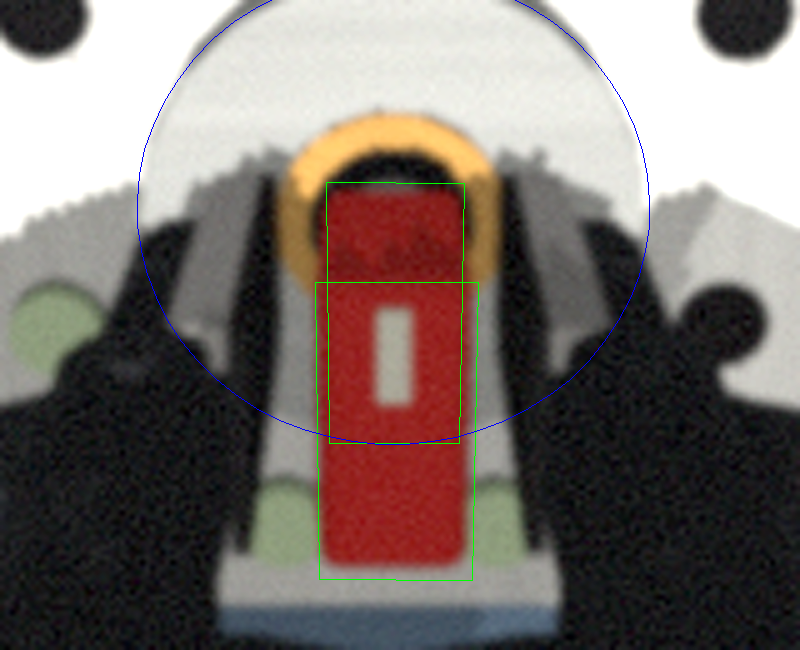

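>>> {"api": "play_rows", "payload": {"deltas": [{"gripper": 16,"dx": -0.7,"dy": 0,"dz": 0,"turn": 0},{"gripper": 16,"dx": 0,"dy": 0,"dz": 0,"turn": 0},{"gripper": 16,"dx": 0,"dy": 0,"dz": 0,"turn": -0.1},{"gripper": 16,"dx": 0,"dy": 0,"dz": 0,"turn": -0.1},{"gripper": 16,"dx": 0,"dy": 0,"dz": 0,"turn": -0.1},{"gripper": 16,"dx": 0,"dy": 0,"dz": 0,"turn": -0.1},{"gripper": 16,"dx": 0,"dy": 0,"dz": 0,"turn": 0}]}}

```text
time_s: 14.45
tcp_pos: [0.5833, 0.1994, 0.1039]
tool_rot: [[0.671, 0.742, 0.001], [0.742, -0.671, -0.0], [0.001, 0.001, -1.0]]
force: [0.2, -0.7, -0.2]
width: 0.016
```

```bash
cat > look2.py <<'E'
from ov import *
import sys
s=arm.observe(); yaw=np.degrees(np.arctan2(*s['tool_rot'][[1,0],0]))
print(s['time_s'],np.round(s['tcp_pos'],4),np.round(s['force'],1),np.round(s['width'],4),'j6',round(s['joint_positions'][5],3),'yaw',yaw)
n=sys.argv[1]
im=vision.read_camera('wrist')[:,:,::-1].copy(); cv2.imwrite(f'pics/{n}.png',im)
z=float(sys.argv[2]) if len(sys.argv)>2 else .1145
ov(f'pics/{n}.png',f'pics/{n}c.png',s,.5835,.1994,yaw,z)
E
python3 look2.py w9
```

```text
14.45 [0.5833 0.1994 0.1039] [ 0.2 -0.7 -0.2] 0.016 j6 0.884 yaw 47.87206109538855
```

View pics/w9c.png

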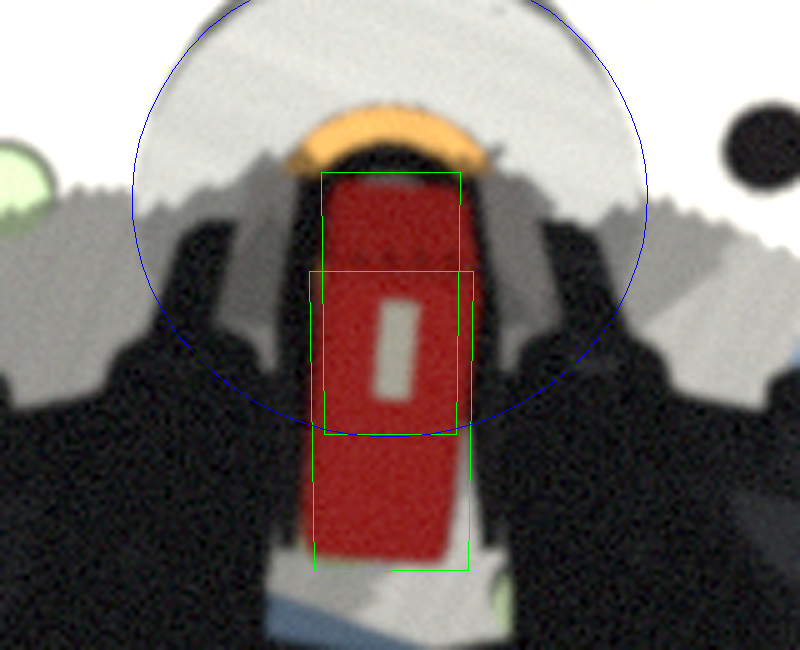

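>>> {"api": "play_rows", "payload": {"deltas": [{"gripper": 16,"dx": 0,"dy": 0,"dz": 0,"turn": -0.1},{"gripper": 16,"dx": 0,"dy": 0,"dz": 0,"turn": -0.1},{"gripper": 16,"dx": 0,"dy": 0,"dz": 0,"turn": 0}]}}

```text
time_s: 14.8
tcp_pos: [0.5832, 0.1997, 0.1036]
tool_rot: [[0.511, 0.859, 0.001], [0.859, -0.511, 0.0], [0.001, 0.0, -1.0]]
force: [-0.2, -0.2, 0.4]
width: 0.0161
```

```bash
python3 look2.py w10
```

```text
14.8 [0.5832 0.1997 0.1036] [-0.2 -0.2  0.4] 0.0161 j6 0.686 yaw 59.236331293446185
```

View pics/w10c.png

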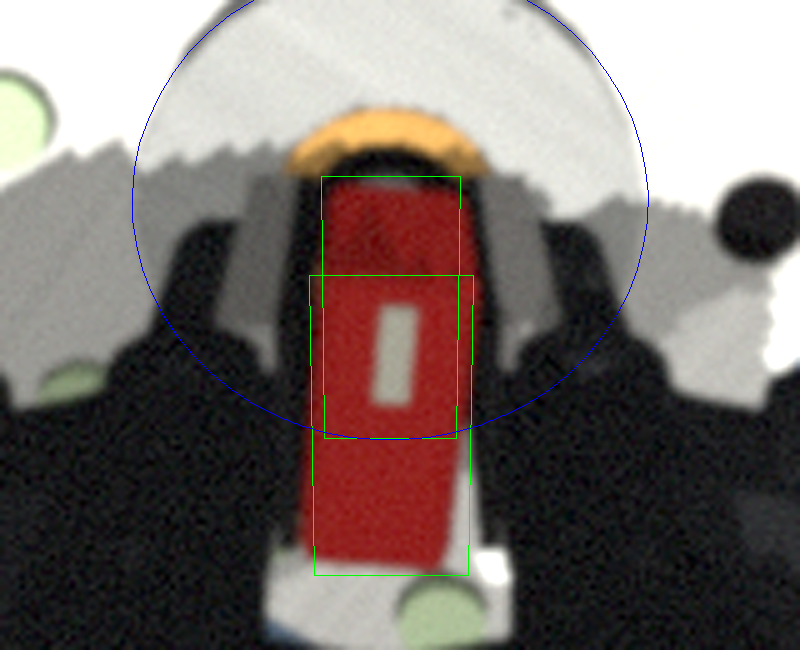

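```bash
cat >> look2.py <<'E'
h=cv2.cvtColor(im,cv2.COLOR_BGR2HSV)
red=cv2.inRange(h,(0,150,60),(8,255,255))|cv2.inRange(h,(172,150,60),(180,255,255))
red[:,:285]=0; red[:,355:]=0; red[:200]=0
p=cv2.findNonZero(red)[:,0]; print('red',p.min(0),p.max(0),len(p))
# white line orientation
roi=im[240:310,295:345].astype(int); w=((roi[...,1]>0.75*roi[...,2])&(roi[...,1]>80)).astype('uint8'); 
rr=red[240:310,295:345]
n_,l,st,ce=cv2.connectedComponentsWithStats(w)
for i in range(1,n_):
    if 40<st[i,4]<400 and abs(ce[i][0]-24)<10:
        q=np.argwhere(l==i)[:,::-1].astype('float32'); r=cv2.fitLine(q,cv2.DIST_L2,0,.01,.01).ravel(); print('line tilt deg (cw+)',np.degrees(np.arctan2(r[0],-r[1])) ,st[i])
E
echo
```

>>> {"api": "play_rows", "payload": {"deltas": [{"gripper": 16,"dx": 0,"dy": 0,"dz": 0,"turn": -0.1},{"gripper": 16,"dx": 0,"dy": 0,"dz": 0,"turn": 0}]}}

```text
time_s: 15.05
tcp_pos: [0.5831, 0.1997, 0.1033]
tool_rot: [[0.424, 0.906, 0.0], [0.906, -0.424, 0.0], [0.0, 0.0, -1.0]]
force: [0.3, 0.2, 0.3]
width: 0.0158
```

```bash
python3 look2.py w11
```

```text
15.05 [0.5831 0.1997 0.1033] [0.3 0.2 0.3] 0.0158 j6 0.586 yaw 64.92966710028246
red [300 237] [335 313] 2065
line tilt deg (cw+) 5.706695 [ 20  22   8  19 129]
```

View pics/w11c.png

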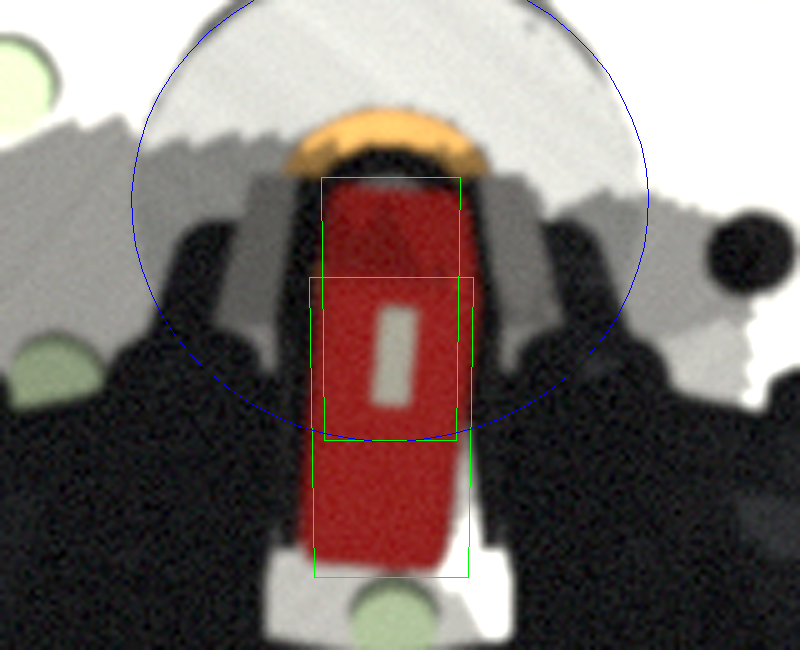

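>>> {"api": "play_rows", "payload": {"deltas": [{"gripper": 16,"dx": 0,"dy": 0,"dz": 0,"turn": -0.1},{"gripper": 16,"dx": 0,"dy": 0,"dz": 0,"turn": 0}]}}

```text
time_s: 15.3
tcp_pos: [0.583, 0.1997, 0.1032]
tool_rot: [[0.331, 0.943, -0.0], [0.943, -0.331, 0.0], [0.0, -0.0, -1.0]]
force: [0.4, 0.1, -0.4]
width: 0.0158
```

```bash
python3 look2.py w12
```

```text
15.3 [0.583  0.1997 0.1032] [ 0.4  0.1 -0.4] 0.0158 j6 0.487 yaw 70.64190509599216
red [300 237] [335 312] 2085
line tilt deg (cw+) 5.4269996 [ 20  22   8  19 130]
```

>>> {"api": "play_rows", "payload": {"deltas": [{"gripper": 16,"dx": 0,"dy": 0,"dz": 0,"turn": -0.1},{"gripper": 16,"dx": 0,"dy": 0,"dz": 0,"turn": 0}]}}

```text
time_s: 15.55
tcp_pos: [0.5829, 0.1997, 0.1033]
tool_rot: [[0.236, 0.972, -0.0], [0.972, -0.236, 0.0], [0.0, -0.0, -1.0]]
force: [-0.6, -0.3, -0.3]
width: 0.0161
```

```bash
python3 look2.py w13
```

```text
15.55 [0.5829 0.1997 0.1033] [-0.6 -0.3 -0.3] 0.0161 j6 0.387 yaw 76.36281279795098
red [299 237] [335 312] 2092
line tilt deg (cw+) 5.9802856 [ 19  22   9  19 127]
```

>>> {"api": "play_rows", "payload": {"deltas": [{"gripper": 16,"dx": 0,"dy": 0,"dz": 0,"turn": -0.1},{"gripper": 16,"dx": 0,"dy": 0,"dz": 0,"turn": 0}]}}

```text
time_s: 15.8
tcp_pos: [0.5827, 0.1997, 0.1033]
tool_rot: [[0.138, 0.99, -0.001], [0.99, -0.138, 0.0], [0.0, -0.001, -1.0]]
force: [-0.8, 0.6, 0.6]
width: 0.0157
```

```bash
python3 look2.py w14
```

```text
15.8 [0.5827 0.1997 0.1033] [-0.8  0.6  0.6] 0.0157 j6 0.287 yaw 82.08785059264851
red [300 237] [335 312] 2078
line tilt deg (cw+) 5.776315 [ 19  21   9  20 130]
```

>>> {"api": "play_rows", "payload": {"deltas": [{"gripper": 16,"dx": 0,"dy": 0,"dz": 0,"turn": -0.1},{"gripper": 16,"dx": 0,"dy": 0,"dz": 0,"turn": 0}]}}

```text
time_s: 16.05
tcp_pos: [0.5831, 0.1995, 0.1032]
tool_rot: [[0.038, 0.999, 0.0], [0.999, -0.038, -0.0], [-0.0, 0.0, -1.0]]
force: [-0.5, -0.4, -0.4]
width: 0.016
```

```bash
python3 look2.py w15
```

```text
16.05 [0.5831 0.1995 0.1032] [-0.5 -0.4 -0.4] 0.016 j6 0.187 yaw 87.82747018045757
red [300 237] [332 311] 2045
line tilt deg (cw+) 0.93327445 [ 18  21   7  19 131]
```

View pics/w15c.png

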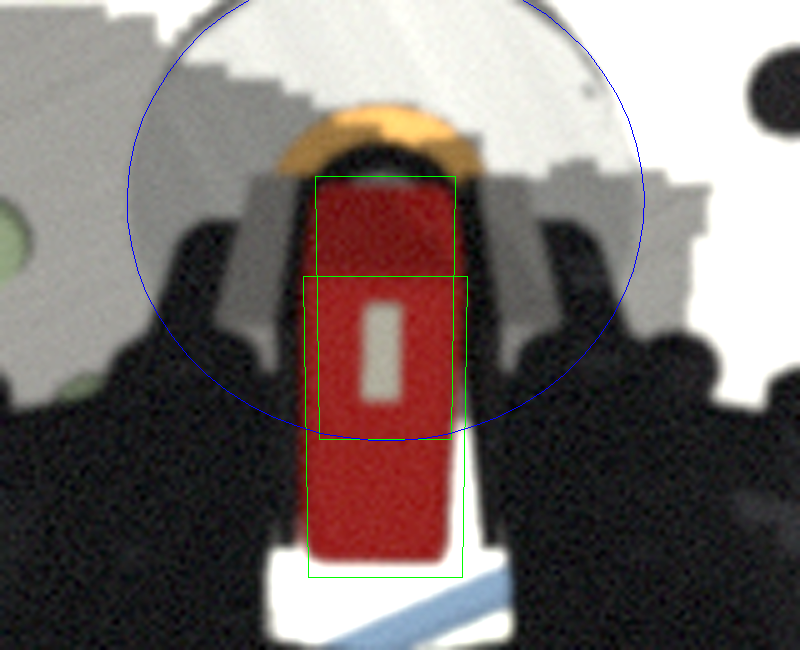

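>>> {"api": "play_rows", "payload": {"deltas": [{"gripper": 16,"dx": 0,"dy": -0.8,"dz": 0,"turn": -0.1},{"gripper": 16,"dx": 0,"dy": 0,"dz": 0,"turn": 0}]}}

```text
time_s: 16.3
tcp_pos: [0.5824, 0.1995, 0.1033]
tool_rot: [[-0.062, 0.998, 0.0], [0.998, 0.062, -0.0], [-0.0, 0.0, -1.0]]
force: [0.4, 0.2, 0.8]
width: 0.0159
```

```bash
python3 look2.py w16
```

```text
16.3 [0.5824 0.1995 0.1033] [0.4 0.2 0.8] 0.0159 j6 0.087 yaw 93.54394600139308
red [300 236] [335 310] 2029
line tilt deg (cw+) 6.086352 [ 19  20   9  20 128]
```

View pics/w16c.png

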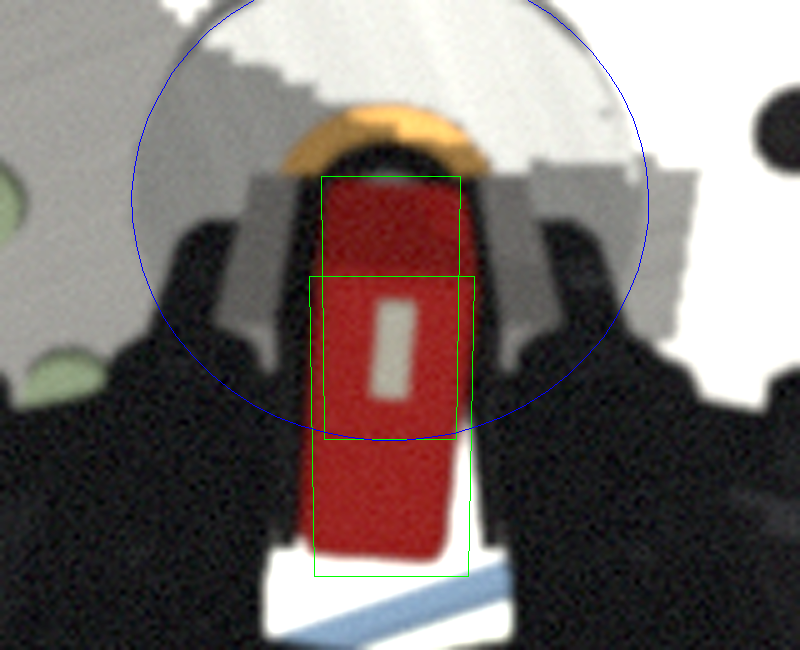

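>>> {"api": "play_rows", "payload": {"deltas": [{"gripper": 16,"dx": 0,"dy": 0,"dz": 0,"turn": -0.1},{"gripper": 16,"dx": 0,"dy": 0,"dz": 0,"turn": 0}]}}

```text
time_s: 16.55
tcp_pos: [0.5824, 0.1995, 0.1033]
tool_rot: [[-0.161, 0.987, 0.0], [0.987, 0.161, -0.0], [-0.0, 0.0, -1.0]]
force: [-0.1, 0.2, -0.1]
width: 0.0162
```

```bash
python3 look2.py w17
```

```text
16.55 [0.5824 0.1995 0.1033] [-0.1  0.2 -0.1] 0.0162 j6 -0.013 yaw 99.2719902061411
red [301 234] [333 307] 1968
line tilt deg (cw+) 0.15040508 [ 19  18   7  19 129]
line tilt deg (cw+) 67.984825 [  0  43  46  27 211]
```

View pics/w17c.png

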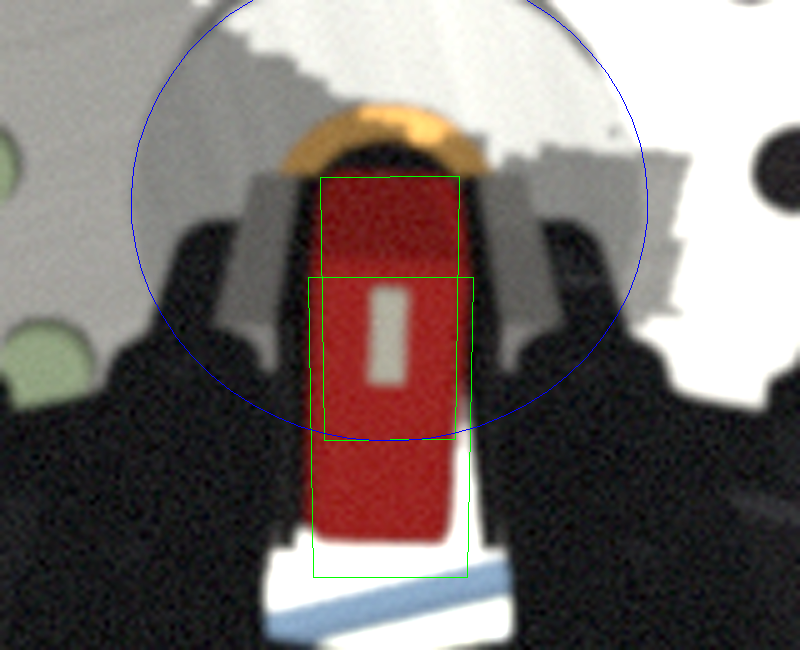

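>>> {"api": "play_rows", "payload": {"deltas": [{"gripper": 19,"dx": 0,"dy": 0,"dz": 0,"turn": 0},{"gripper": 19,"dx": 0,"dy": 0,"dz": 0,"turn": 0}]}}

```text
time_s: 16.8
tcp_pos: [0.5824, 0.1996, 0.1034]
tool_rot: [[-0.162, 0.987, 0.0], [0.987, 0.162, -0.0], [-0.0, 0.0, -1.0]]
force: [0.2, 0.4, -0.3]
width: 0.0189
```

```bash
python3 look2.py w18 .108
```

```text
16.8 [0.5824 0.1996 0.1034] [ 0.2  0.4 -0.3] 0.0189 j6 -0.014 yaw 99.34477768135181
red [301 231] [332 303] 1786
line tilt deg (cw+) 1.6238477 [ 19  13   7  19 124]
```

View pics/w18c.png

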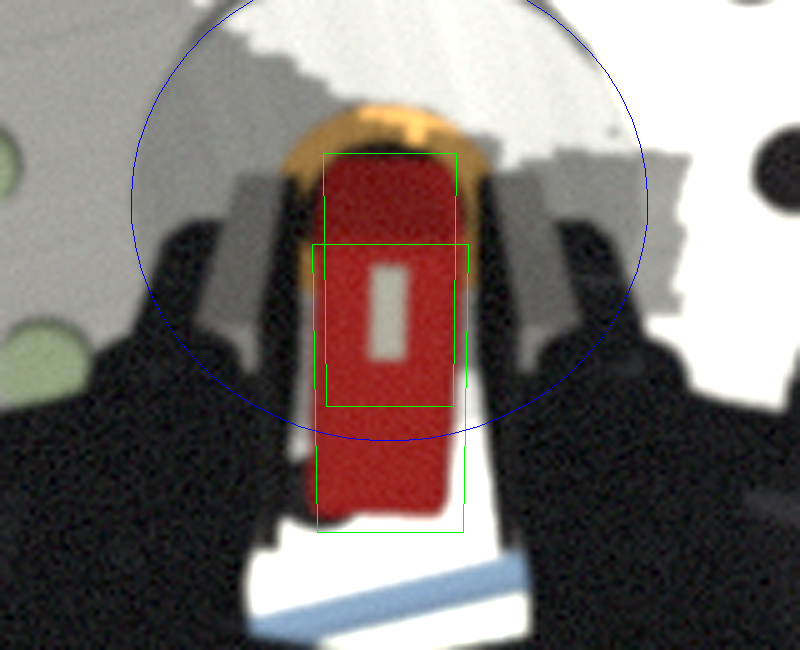

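>>> {"api": "play_rows", "payload": {"deltas": [{"gripper": 24,"dx": 0,"dy": 0,"dz": 0,"turn": 0},{"gripper": 24,"dx": 0,"dy": 0,"dz": 0,"turn": 0}]}}

```text
time_s: 17.05
tcp_pos: [0.5823, 0.1996, 0.1033]
tool_rot: [[-0.164, 0.987, 0.0], [0.987, 0.164, 0.0], [0.0, 0.0, -1.0]]
force: [0.7, 0.3, 0.0]
width: 0.024
```

```bash
python3 look2.py w19 .108; python3 - <<'E'
from h import *
im=vision.read_camera('side'); cv2.imwrite('pics/s19.png',cv2.resize(im[160:290,210:330,::-1],None,fx=5,fy=4.6,interpolation=cv2.INTER_CUBIC))
E
```

```text
17.05 [0.5823 0.1996 0.1033] [0.7 0.3 0. ] 0.024 j6 -0.016 yaw 99.42358439392794
red [302 231] [332 303] 1782
line tilt deg (cw+) 2.7528982 [ 19  13   8  19 114]
```

View pics/w19c.png

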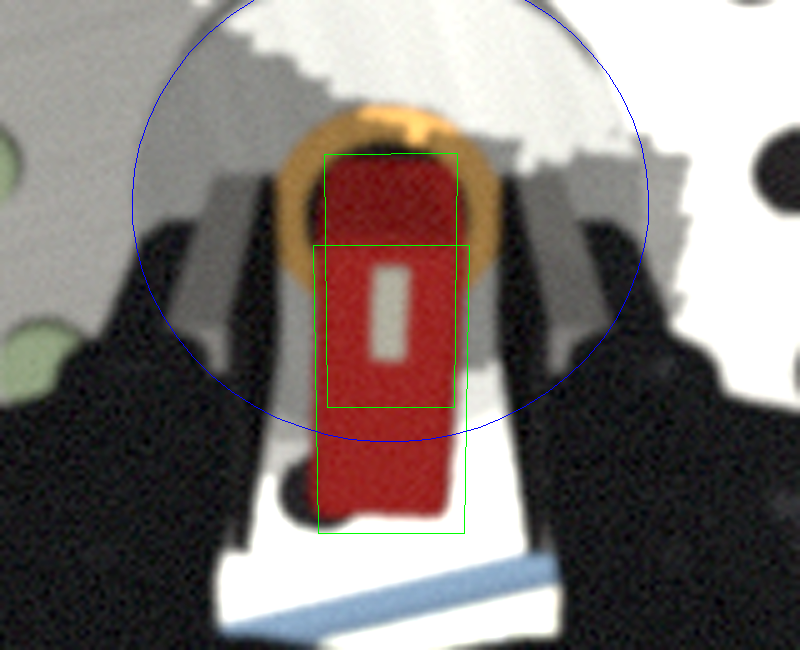

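View pics/s19.png

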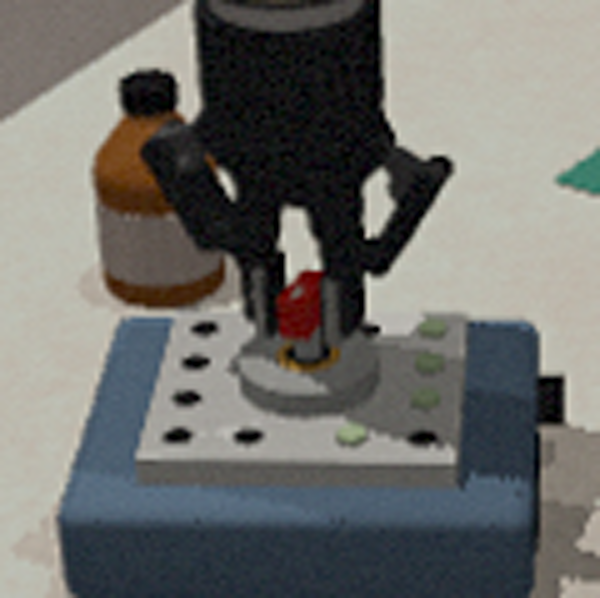

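```bash
cat > fit.py <<'E'
from h import *
from scipy.optimize import minimize
def redmask(im):
    h=cv2.cvtColor(im,cv2.COLOR_BGR2HSV)
    red=cv2.inRange(h,(0,120,45),(10,255,255))|cv2.inRange(h,(170,120,45),(180,255,255))
    red[:,:280]=0; red[:,360:]=0; red[:215]=0; red[330:]=0
    return cv2.morphologyEx(red,cv2.MORPH_CLOSE,np.ones((7,7)))
def state(tcp,yaw):
    a=np.radians(yaw); return dict(tcp_pos=np.array(tcp),tool_rot=np.array([[np.cos(a),np.sin(a),0],[np.sin(a),-np.cos(a),0],[0,0,-1.]]))
def fit(im,s,p0):
    c=cam('wrist',s); m=redmask(im); S=8
    M=cv2.resize(m[210:330,280:360],None,fx=S,fy=S,interpolation=cv2.INTER_LINEAR)>127
    def f(p):
        x,y,z,a=p[0]*1e-3,p[1]*1e-3,p[2]*1e-3,np.radians(p[3])
        P=[proj(c,[x+np.cos(a)*u-np.sin(a)*v,y+np.sin(a)*u+np.cos(a)*v,z+w]) for u in(-.015,.015) for v in(-.007,.007) for w in(0,.022)]
        P=((np.array(P)-[280,210]+.5)*S).astype(np.float32)
        H=cv2.convexHull(P); o=np.zeros(M.shape,np.uint8); cv2.fillConvexPoly(o,np.int32(np.round(H*16)),1,shift=4)
        return (M^(o>0)).sum()/S/S
    b=None
    for d in(0,4,-4):
        q=np.array(p0,float); q[2]+=d
        r=minimize(f,q,method='Nelder-Mead',options=dict(initial_simplex=np.vstack([q]+[q+np.eye(4)[i]*[1.5,1.5,3,4][i] for i in range(4)]),maxiter=400))
        if b is None or r.fun<b.fun:b=r
    return np.round(b.x,2),round(b.fun,1)
if __name__=='__main__':
    for n,t,y in [('w8',(.5844,.1998,.1042),24.95),('w11',(.5831,.1997,.1033),64.93),('w14',(.5827,.1997,.1033),82.09),('w16',(.5824,.1995,.1033),93.54),('w17',(.5824,.1995,.1033),99.27),('w18',(.5824,.1996,.1034),99.34),('w19',(.5823,.1996,.1033),99.42)]:
        print(n,fit(cv2.imread(f'pics/{n}.png'),state(t,y),[583,199.3,112,y-3]))
E
python3 fit.py
```

```text
w8 (array([580.39, 196.71, 107.14,  24.63]), np.float64(212.2))
w11 (array([581.89, 196.47, 108.45,  57.94]), np.float64(265.8))
w14 (array([582.37, 196.92, 108.91,  76.47]), np.float64(315.1))
w16 (array([582.74, 196.11, 106.95,  86.55]), np.float64(291.9))
w17 (array([582.78, 196.8 , 105.51,  95.91]), np.float64(277.1))
w18 (array([583.06, 196.15,  99.93,  96.09]), np.float64(233.7))
w19 (array([582.97, 196.46, 100.74,  96.45]), np.float64(235.7))
```

>>> {"api": "play_rows", "payload": {"deltas": [{"gripper": 24,"dx": -1,"dy": 0,"dz": 0,"turn": 0.05},{"gripper": 18,"dx": 0,"dy": 0,"dz": 0,"turn": 0},{"gripper": 10,"dx": 0,"dy": 0,"dz": 0,"turn": 0},{"gripper": 10,"dx": 0,"dy": 0,"dz": 0,"turn": 0},{"gripper": 10,"dx": 0,"dy": 0,"dz": 0,"turn": 0}]}}

```text
time_s: 17.65
tcp_pos: [0.5823, 0.1986, 0.1034]
tool_rot: [[-0.115, 0.993, -0.0], [0.993, 0.115, -0.0], [0.0, -0.0, -1.0]]
force: [-0.8, -0.8, 1.9]
width: 0.0128
```

```bash
python3 look2.py w20 .108
```

```text
17.65 [0.5823 0.1986 0.1034] [-0.8 -0.8  1.9] 0.0128 j6 0.032 yaw 96.6074209807289
red [302 230] [332 301] 1831
line tilt deg (cw+) 0.47718865 [ 19  11   7  19 126]
line tilt deg (cw+) 84.756294 [  4  59  38  11 250]
```

View pics/w20c.png

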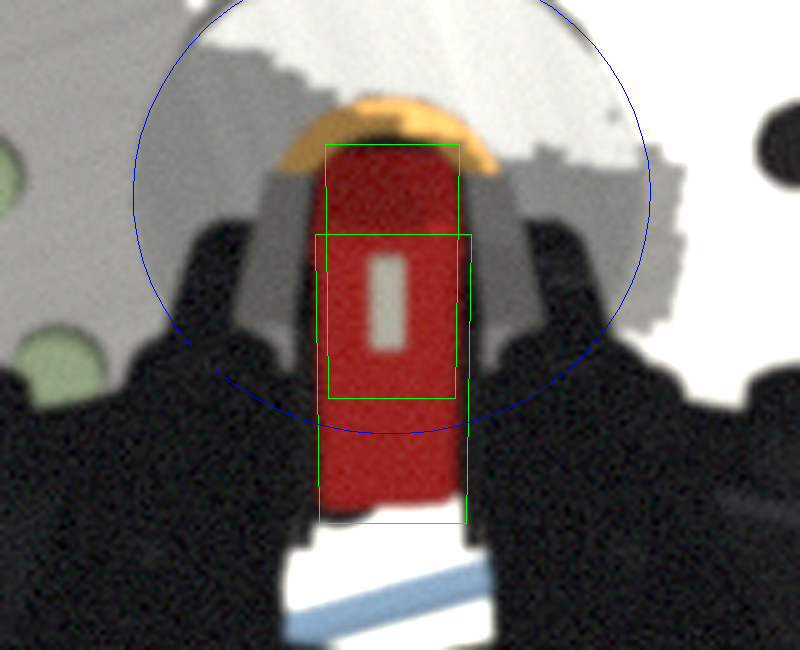

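>>> {"api": "play_rows", "payload": {"deltas": [{"gripper": 10,"dx": 0,"dy": 0,"dz": 0.18,"turn": 0.14},{"gripper": 10,"dx": 0,"dy": 0,"dz": 0.18,"turn": 0.14},{"gripper": 10,"dx": 0,"dy": 0,"dz": 0.18,"turn": 0.14},{"gripper": 10,"dx": 0,"dy": 0,"dz": 0.18,"turn": 0.14},{"gripper": 10,"dx": 0,"dy": 0,"dz": 0.18,"turn": 0.14},{"gripper": 10,"dx": 0,"dy": 0,"dz": 0,"turn": 0}]}}

```text
time_s: 18.3
tcp_pos: [0.5825, 0.1986, 0.1025]
tool_rot: [[0.552, 0.834, 0.0], [0.834, -0.552, -0.0], [-0.0, 0.0, -1.0]]
force: [-0.5, -0.4, 1.2]
width: 0.013
```

>>> {"api": "play_rows", "payload": {"deltas": [{"gripper": 10,"dx": 0,"dy": 0,"dz": 0.18,"turn": 0.14},{"gripper": 10,"dx": 0,"dy": 0,"dz": 0.18,"turn": 0.14},{"gripper": 10,"dx": 0,"dy": 0,"dz": 0.18,"turn": 0.14},{"gripper": 10,"dx": 0,"dy": 0,"dz": 0.18,"turn": 0.14},{"gripper": 10,"dx": 0,"dy": 0,"dz": 0.18,"turn": 0.14},{"gripper": 10,"dx": 0,"dy": 0,"dz": 0,"turn": 0}]}}

```text
time_s: 18.9
tcp_pos: [0.5826, 0.1984, 0.1016]
tool_rot: [[0.959, 0.285, 0.0], [0.285, -0.959, -0.0], [0.0, 0.0, -1.0]]
force: [-0.4, -0.0, 1.7]
width: 0.0128
```

>>> {"api": "play_rows", "payload": {"deltas": [{"gripper": 10,"dx": 0,"dy": 0,"dz": 0.18,"turn": 0.14},{"gripper": 10,"dx": 0,"dy": 0,"dz": 0.18,"turn": 0.14},{"gripper": 10,"dx": 0,"dy": 0,"dz": 0.18,"turn": 0.14},{"gripper": 10,"dx": 0,"dy": 0,"dz": 0.18,"turn": 0.14},{"gripper": 10,"dx": 0,"dy": 0,"dz": 0.18,"turn": 0.14},{"gripper": 10,"dx": 0,"dy": 0,"dz": 0,"turn": 0},{"gripper": 10,"dx": 0,"dy": 0,"dz": 0,"turn": 0}]}}

```text
time_s: 19.6
tcp_pos: [0.5826, 0.1983, 0.1007]
tool_rot: [[0.918, -0.397, 0.0], [-0.397, -0.918, -0.001], [0.0, 0.0, -1.0]]
force: [-0.3, -2.7, 1.3]
width: 0.0129
```

```bash
python3 look2.py w21 .1053
```

```text
19.6 [0.5826 0.1983 0.1007] [-0.3 -2.7  1.3] 0.0129 j6 2.127 yaw -23.405789669531675
red [302 230] [332 300] 1827
line tilt deg (cw+) 0.20428845 [ 19  11   7  19 115]
line tilt deg (cw+) 90.54228 [  4  60  33  10 254]
```

View pics/w21c.png

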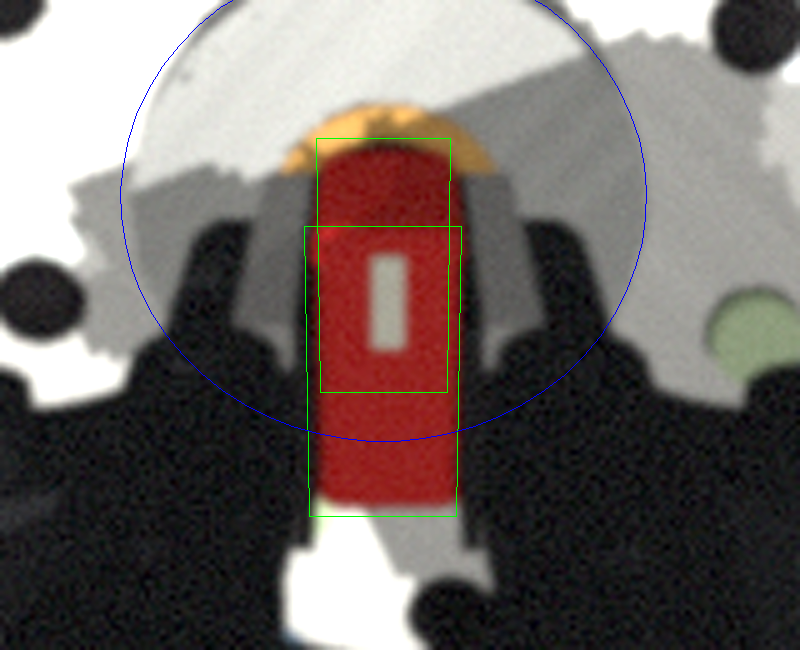

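>>> {"api": "play_rows", "payload": {"deltas": [{"gripper": 20,"dx": 0,"dy": 0,"dz": 0,"turn": 0},{"gripper": 48,"dx": 0,"dy": 0,"dz": 0,"turn": 0},{"gripper": 48,"dx": 0,"dy": 0,"dz": 0,"turn": 0},{"gripper": 48,"dx": 0,"dy": 0,"dz": 0,"turn": 0},{"gripper": 48,"dx": 0,"dy": 0,"dz": 0,"turn": 0}]}}

```text
time_s: 20.15
tcp_pos: [0.5824, 0.1988, 0.1005]
tool_rot: [[0.916, -0.402, -0.0], [-0.402, -0.916, 0.0], [-0.0, -0.0, -1.0]]
force: [0.7, 0.4, 0.3]
width: 0.0482
```

```bash
python3 look2.py w22 .1053
```

```text
20.15 [0.5824 0.1988 0.1005] [0.7 0.4 0.3] 0.0482 j6 2.132 yaw -23.705163472207683
red [303 229] [333 300] 1791
line tilt deg (cw+) 179.66391 [ 20  11   7  19 128]
```

View pics/w22c.png

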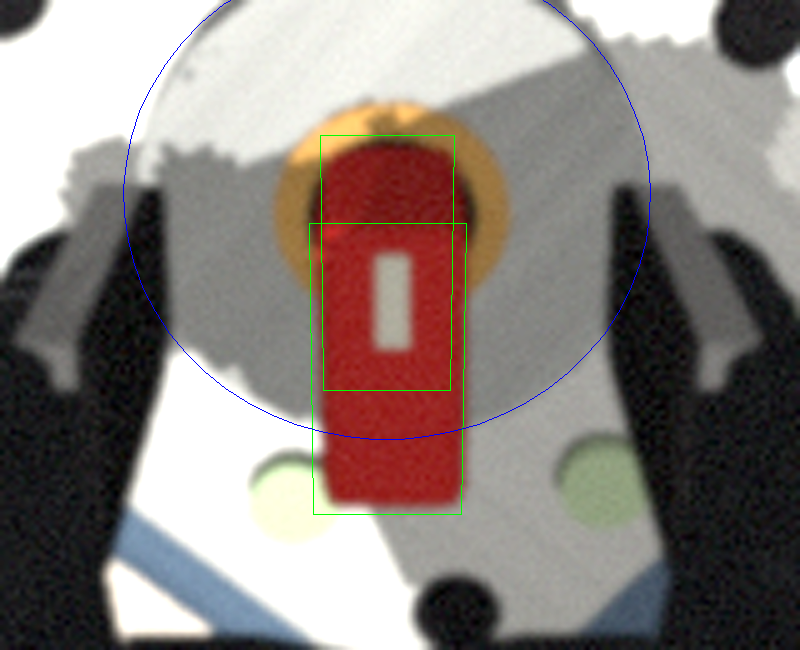

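>>> {"api": "play_rows", "payload": {"deltas": [{"gripper": 48,"dx": 0,"dy": 0,"dz": 0,"turn": -0.149},{"gripper": 48,"dx": 0,"dy": 0,"dz": 0,"turn": -0.149},{"gripper": 48,"dx": 0,"dy": 0,"dz": 0,"turn": -0.149},{"gripper": 48,"dx": 0,"dy": 0,"dz": 0,"turn": -0.149},{"gripper": 48,"dx": 0,"dy": 0,"dz": 0,"turn": -0.149},{"gripper": 48,"dx": 0,"dy": 0,"dz": 0,"turn": -0.149},{"gripper": 48,"dx": 0,"dy": 0,"dz": 0,"turn": -0.149},{"gripper": 48,"dx": 0,"dy": 0,"dz": 0,"turn": -0.149}]}}

```text
time_s: 21.0
tcp_pos: [0.5824, 0.1987, 0.1006]
tool_rot: [[0.708, 0.706, 0.0], [0.706, -0.708, 0.0], [0.0, -0.0, -1.0]]
force: [-0.3, -0.3, -0.7]
width: 0.048
```

>>> {"api": "play_rows", "payload": {"deltas": [{"gripper": 48,"dx": 0,"dy": 0,"dz": 0,"turn": -0.149},{"gripper": 48,"dx": 0,"dy": 0,"dz": 0,"turn": -0.149},{"gripper": 48,"dx": 0,"dy": 0,"dz": 0,"turn": -0.149},{"gripper": 48,"dx": 0,"dy": 0,"dz": 0,"turn": -0.149},{"gripper": 48,"dx": 0,"dy": 0,"dz": 0,"turn": -0.149},{"gripper": 48,"dx": 0,"dy": 0,"dz": 0,"turn": -0.149},{"gripper": 48,"dx": 0,"dy": 0,"dz": 0,"turn": -0.149},{"gripper": 48,"dx": 0,"dy": 0,"dz": 0,"turn": -0.149}]}}

```text
time_s: 21.8
tcp_pos: [0.5824, 0.1987, 0.1006]
tool_rot: [[-0.394, 0.919, 0.0], [0.919, 0.394, 0.0], [0.0, 0.0, -1.0]]
force: [0.2, -0.6, 0.4]
width: 0.0481
```

>>> {"api": "play_rows", "payload": {"deltas": [{"gripper": 48,"dx": 0,"dy": 0,"dz": 0,"turn": -0.149},{"gripper": 48,"dx": 0,"dy": 0,"dz": 0,"turn": -0.149},{"gripper": 48,"dx": 0,"dy": 0,"dz": 0,"turn": -0.149},{"gripper": 48,"dx": 0,"dy": 0,"dz": 0,"turn": -0.149},{"gripper": 40,"dx": 0,"dy": 0,"dz": 0,"turn": -0.149},{"gripper": 24,"dx": 0,"dy": 0,"dz": 0,"turn": 0},{"gripper": 24,"dx": 0,"dy": 0,"dz": 0,"turn": 0}]}}

```text
time_s: 22.5
tcp_pos: [0.5824, 0.1986, 0.1006]
tool_rot: [[-0.909, 0.417, 0.0], [0.417, 0.909, 0.0], [-0.0, 0.0, -1.0]]
force: [-0.1, -0.0, -0.2]
width: 0.0239
```

```bash
python3 look2.py w23 .1053
```

```text
22.5 [0.5824 0.1986 0.1006] [-0.1 -0.  -0.2] 0.0239 j6 -0.994 yaw 155.37347049581277
red [301 229] [331 301] 1762
line tilt deg (cw+) 176.97462 [ 19  42   7  18 112]
```

View pics/w23c.png

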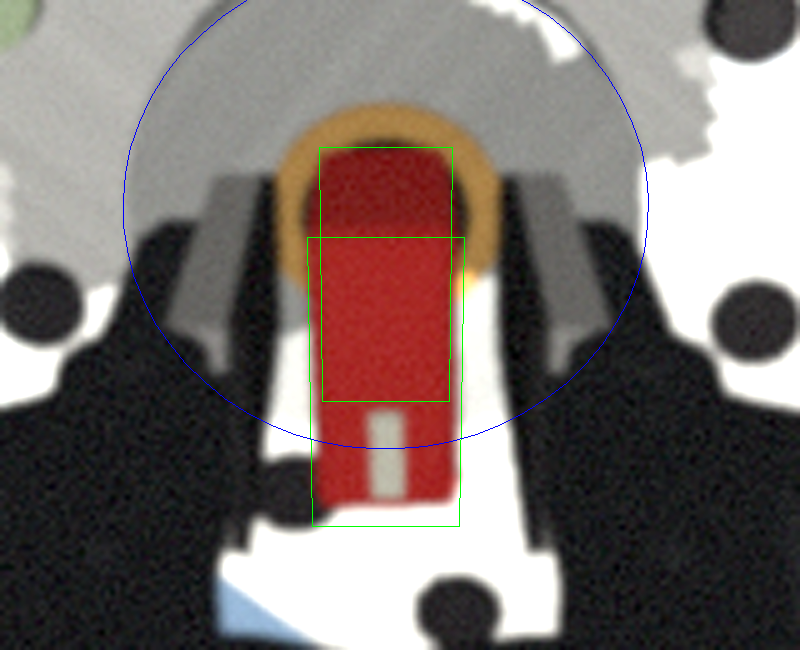

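>>> {"api": "play_rows", "payload": {"deltas": [{"gripper": 18,"dx": 0,"dy": 0,"dz": 0,"turn": 0},{"gripper": 10,"dx": 0,"dy": 0,"dz": 0,"turn": 0},{"gripper": 10,"dx": 0,"dy": 0,"dz": 0,"turn": 0},{"gripper": 10,"dx": 0,"dy": 0,"dz": 0,"turn": 0}]}}

```text
time_s: 22.95
tcp_pos: [0.5822, 0.1984, 0.1007]
tool_rot: [[-0.91, 0.414, -0.0], [0.414, 0.91, -0.0], [0.0, -0.0, -1.0]]
force: [-0.5, -1.2, 1.3]
width: 0.0127
```

>>> {"api": "play_rows", "payload": {"deltas": [{"gripper": 10,"dx": 0,"dy": 0,"dz": 0.18,"turn": 0.141},{"gripper": 10,"dx": 0,"dy": 0,"dz": 0.18,"turn": 0.141},{"gripper": 10,"dx": 0,"dy": 0,"dz": 0.18,"turn": 0.141},{"gripper": 10,"dx": 0,"dy": 0,"dz": 0.18,"turn": 0.141},{"gripper": 10,"dx": 0,"dy": 0,"dz": 0.18,"turn": 0.141},{"gripper": 10,"dx": 0,"dy": 0,"dz": 0.18,"turn": 0.141},{"gripper": 10,"dx": 0,"dy": 0,"dz": 0.18,"turn": 0.141}]}}

```text
time_s: 23.65
tcp_pos: [0.5823, 0.1985, 0.0995]
tool_rot: [[-0.151, 0.989, -0.0], [0.989, 0.151, -0.0], [-0.0, -0.0, -1.0]]
force: [-1.3, -1.7, 0.9]
width: 0.0129
```

>>> {"api": "play_rows", "payload": {"deltas": [{"gripper": 10,"dx": 0,"dy": 0,"dz": 0.18,"turn": 0.141},{"gripper": 10,"dx": 0,"dy": 0,"dz": 0.18,"turn": 0.141},{"gripper": 10,"dx": 0,"dy": 0,"dz": 0.18,"turn": 0.141},{"gripper": 10,"dx": 0,"dy": 0,"dz": 0.18,"turn": 0.141},{"gripper": 10,"dx": 0,"dy": 0,"dz": 0.18,"turn": 0.141},{"gripper": 10,"dx": 0,"dy": 0,"dz": 0.18,"turn": 0.141},{"gripper": 10,"dx": 0,"dy": 0,"dz": 0.18,"turn": 0.141},{"gripper": 10,"dx": 0,"dy": 0,"dz": 0.18,"turn": 0.141}]}}

```text
time_s: 24.45
tcp_pos: [0.5825, 0.1985, 0.098]
tool_rot: [[0.829, 0.56, 0.0], [0.56, -0.829, -0.0], [-0.0, 0.0, -1.0]]
force: [-0.8, -1.2, 0.8]
width: 0.0127
```

>>> {"api": "play_rows", "payload": {"deltas": [{"gripper": 10,"dx": 0,"dy": 0,"dz": 0,"turn": 0}]}}

```text
time_s: 24.55
tcp_pos: [0.5824, 0.1985, 0.098]
tool_rot: [[0.825, 0.565, -0.0], [0.565, -0.825, -0.0], [-0.0, 0.0, -1.0]]
force: [-0.8, -1.2, 1.1]
width: 0.0128
```

```bash
python3 look2.py w24 .1026
```

```text
24.55 [0.5824 0.1985 0.098 ] [-0.8 -1.2  1.1] 0.0128 j6 1.118 yaw 34.36814393327286
red [302 230] [332 300] 1840
line tilt deg (cw+) 179.32237 [ 19  43   7  17 106]
line tilt deg (cw+) 91.51999 [  8  61  29   9 212]
```

View pics/w24c.png

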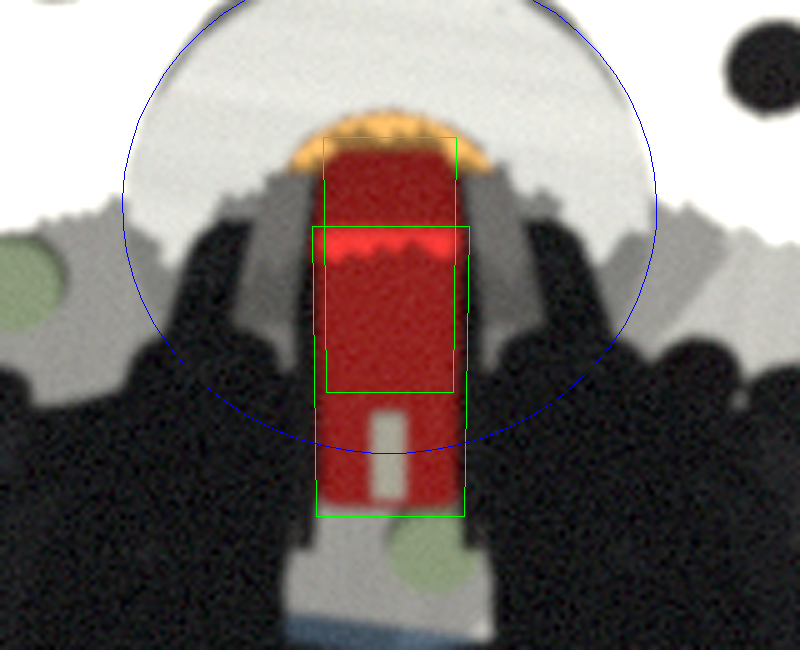

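>>> {"api": "play_rows", "payload": {"deltas": [{"gripper": 20,"dx": 0,"dy": 0,"dz": 0,"turn": 0},{"gripper": 48,"dx": 0,"dy": 0,"dz": 0,"turn": 0},{"gripper": 48,"dx": 0,"dy": 0,"dz": 0,"turn": 0},{"gripper": 48,"dx": 0,"dy": 0,"dz": 0,"turn": 0},{"gripper": 48,"dx": 0,"dy": 0,"dz": 0,"turn": -0.1},{"gripper": 48,"dx": 0,"dy": 0,"dz": 0,"turn": -0.149},{"gripper": 48,"dx": 0,"dy": 0,"dz": 0,"turn": -0.149},{"gripper": 48,"dx": 0,"dy": 0,"dz": 0,"turn": -0.149}]}}

```text
time_s: 25.4
tcp_pos: [0.5824, 0.1987, 0.0979]
tool_rot: [[0.405, 0.914, 0.0], [0.914, -0.405, 0.0], [0.0, 0.0, -1.0]]
force: [0.0, 0.1, -1.1]
width: 0.0478
```

>>> {"api": "play_rows", "payload": {"deltas": [{"gripper": 48,"dx": 0,"dy": 0,"dz": 0,"turn": -0.149},{"gripper": 48,"dx": 0,"dy": 0,"dz": 0,"turn": -0.149},{"gripper": 48,"dx": 0,"dy": 0,"dz": 0,"turn": -0.149},{"gripper": 48,"dx": 0,"dy": 0,"dz": 0,"turn": -0.149},{"gripper": 48,"dx": 0,"dy": 0,"dz": 0,"turn": -0.149},{"gripper": 48,"dx": 0,"dy": 0,"dz": 0,"turn": -0.149},{"gripper": 48,"dx": 0,"dy": 0,"dz": 0,"turn": -0.149},{"gripper": 48,"dx": 0,"dy": 0,"dz": 0,"turn": -0.149}]}}

```text
time_s: 26.2
tcp_pos: [0.5824, 0.1987, 0.0979]
tool_rot: [[-0.699, 0.715, 0.0], [0.715, 0.699, 0.0], [0.0, 0.0, -1.0]]
force: [-0.0, -0.6, -0.4]
width: 0.0475
```

>>> {"api": "play_rows", "payload": {"deltas": [{"gripper": 48,"dx": 0,"dy": 0,"dz": 0,"turn": -0.149},{"gripper": 48,"dx": 0,"dy": 0,"dz": 0,"turn": -0.149},{"gripper": 48,"dx": 0,"dy": 0,"dz": 0,"turn": -0.149},{"gripper": 48,"dx": 0,"dy": 0,"dz": 0,"turn": -0.149},{"gripper": 48,"dx": 0,"dy": 0,"dz": 0,"turn": -0.149},{"gripper": 48,"dx": 0,"dy": 0,"dz": 0,"turn": -0.149},{"gripper": 48,"dx": 0,"dy": 0,"dz": 0,"turn": -0.149},{"gripper": 48,"dx": 0,"dy": 0,"dz": 0,"turn": -0.149}]}}

```text
time_s: 27.0
tcp_pos: [0.5824, 0.1987, 0.0979]
tool_rot: [[-0.923, -0.386, 0.0], [-0.386, 0.923, 0.0], [-0.0, 0.0, -1.0]]
force: [-0.8, -0.0, 0.1]
width: 0.0478
```

>>> {"api": "play_rows", "payload": {"deltas": [{"gripper": 40,"dx": 0,"dy": 0,"dz": 0,"turn": -0.149},{"gripper": 24,"dx": 0,"dy": 0,"dz": 0,"turn": -0.05},{"gripper": 24,"dx": 0,"dy": 0,"dz": 0,"turn": 0},{"gripper": 24,"dx": 0,"dy": 0,"dz": 0,"turn": 0}]}}

```text
time_s: 27.4
tcp_pos: [0.5824, 0.1987, 0.0979]
tool_rot: [[-0.832, -0.554, 0.0], [-0.554, 0.832, 0.0], [-0.0, 0.0, -1.0]]
force: [-0.1, -0.0, 0.2]
width: 0.0239
```

```bash
python3 look2.py w25 .1026
```

```text
27.4 [0.5824 0.1987 0.0979] [-0.1 -0.   0.2] 0.0239 j6 -2.011 yaw -146.35491449050295
red [301 229] [331 301] 1758
line tilt deg (cw+) 178.73445 [ 18  10   7  19 113]
```

View pics/w25c.png

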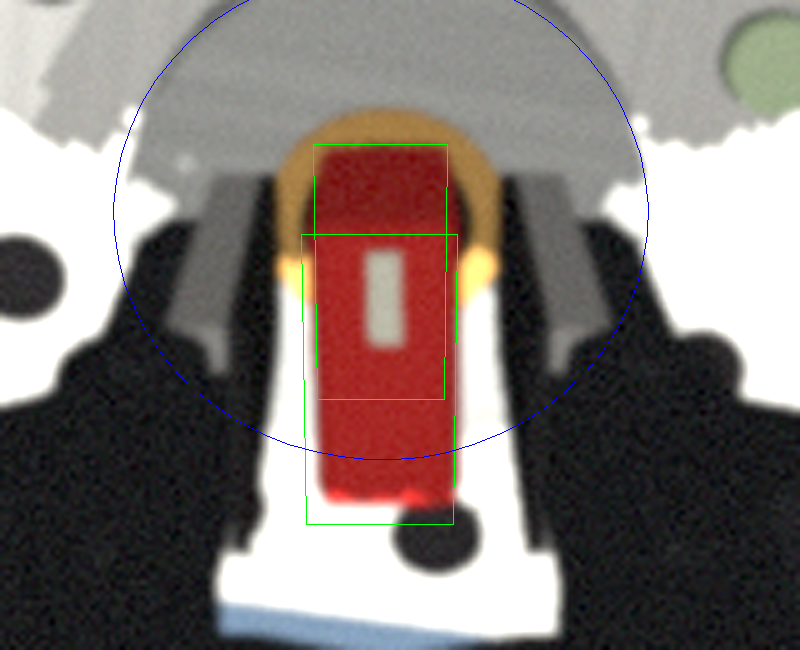

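>>> {"api": "play_rows", "payload": {"deltas": [{"gripper": 18,"dx": 0,"dy": 0,"dz": 0,"turn": 0},{"gripper": 10,"dx": 0,"dy": 0,"dz": 0,"turn": 0},{"gripper": 10,"dx": 0,"dy": 0,"dz": 0,"turn": 0},{"gripper": 10,"dx": 0,"dy": 0,"dz": 0,"turn": 0}]}}

```text
time_s: 27.85
tcp_pos: [0.5824, 0.1985, 0.098]
tool_rot: [[-0.832, -0.555, 0.0], [-0.555, 0.832, -0.0], [0.0, -0.0, -1.0]]
force: [-0.2, -1.0, 0.8]
width: 0.0128
```

>>> {"api": "play_rows", "payload": {"deltas": [{"gripper": 10,"dx": 0,"dy": 0,"dz": 0.18,"turn": 0.14},{"gripper": 10,"dx": 0,"dy": 0,"dz": 0.18,"turn": 0.14},{"gripper": 10,"dx": 0,"dy": 0,"dz": 0.18,"turn": 0.14},{"gripper": 10,"dx": 0,"dy": 0,"dz": 0.18,"turn": 0.14},{"gripper": 10,"dx": 0,"dy": 0,"dz": 0.18,"turn": 0.14},{"gripper": 10,"dx": 0,"dy": 0,"dz": 0.18,"turn": 0.14},{"gripper": 10,"dx": 0,"dy": 0,"dz": 0.18,"turn": 0.14}]}}

```text
time_s: 28.55
tcp_pos: [0.5825, 0.1983, 0.0968]
tool_rot: [[-0.922, 0.387, 0.0], [0.387, 0.922, -0.001], [-0.0, -0.0, -1.0]]
force: [-0.4, -1.7, 1.8]
width: 0.0127
```

>>> {"api": "play_rows", "payload": {"deltas": [{"gripper": 10,"dx": 0,"dy": 0,"dz": 0.18,"turn": 0.14},{"gripper": 10,"dx": 0,"dy": 0,"dz": 0.18,"turn": 0.14},{"gripper": 10,"dx": 0,"dy": 0,"dz": 0.18,"turn": 0.14},{"gripper": 10,"dx": 0,"dy": 0,"dz": 0.18,"turn": 0.14},{"gripper": 10,"dx": 0,"dy": 0,"dz": 0.18,"turn": 0.14},{"gripper": 10,"dx": 0,"dy": 0,"dz": 0.18,"turn": 0.14},{"gripper": 10,"dx": 0,"dy": 0,"dz": 0.18,"turn": 0.14},{"gripper": 10,"dx": 0,"dy": 0,"dz": 0.18,"turn": 0.14}]}}

```text
time_s: 29.35
tcp_pos: [0.5823, 0.1982, 0.0954]
tool_rot: [[-0.054, 0.999, -0.0], [0.999, 0.054, -0.001], [-0.001, -0.0, -1.0]]
force: [-1.0, -1.5, 1.0]
width: 0.0126
```

>>> {"api": "play_rows", "payload": {"deltas": [{"gripper": 10,"dx": 0,"dy": 0,"dz": 0,"turn": 0},{"gripper": 10,"dx": 0,"dy": 0,"dz": 0,"turn": 0}]}}

```text
time_s: 29.55
tcp_pos: [0.5824, 0.1983, 0.0953]
tool_rot: [[-0.062, 0.998, -0.0], [0.998, 0.062, -0.001], [-0.001, -0.0, -1.0]]
force: [-0.3, -2.7, 1.8]
width: 0.0129
```

```bash
python3 look2.py w26 .1000; python3 - <<'E'
from h import *
s=arm.observe(); print(s['wrist_torque'],s['joint_velocities'])
im=vision.read_camera('top'); cv2.imwrite('pics/t26.png',im[:,:,::-1])
print([(np.round(d['xyz'],4).tolist(),round(d['conf'],2)) for d in place_of('top','tape')[:3]])
im=vision.read_camera('side'); cv2.imwrite('pics/s26.png',im[:,:,::-1])
E
```

```text
29.55 [0.5824 0.1983 0.0953] [-0.3 -2.7  1.8] 0.0129 j6 0.086 yaw 93.54491028263227
red [302 230] [332 301] 1845
line tilt deg (cw+) 0.6807146 [ 19  10   7  19 125]
line tilt deg (cw+) 89.33871 [ 23  59  19  11 143]
[-0.3793646   0.08059782  0.01796301] [ 0.0002252   0.0003907   0.00021257 -0.0009629  -0.00068624  0.00842607]
[([0.5392, -0.2099, 0.0007], 0.83), ([0.618, 0.3926, -0.001], 0.82)]
```

View pics/w26c.png

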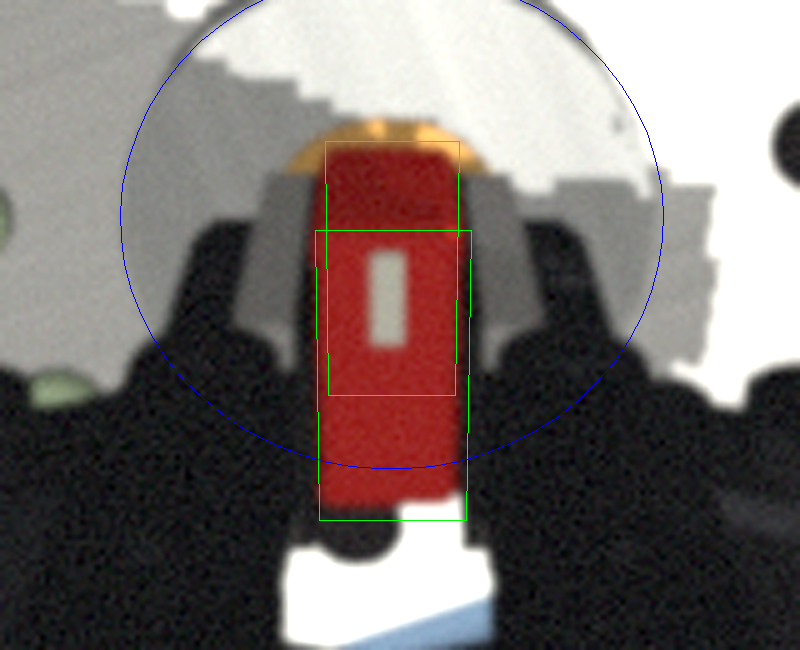

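View pics/s26.png

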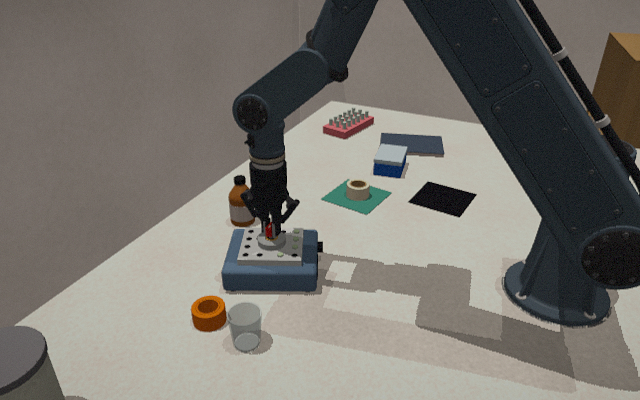

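View pics/t26.png

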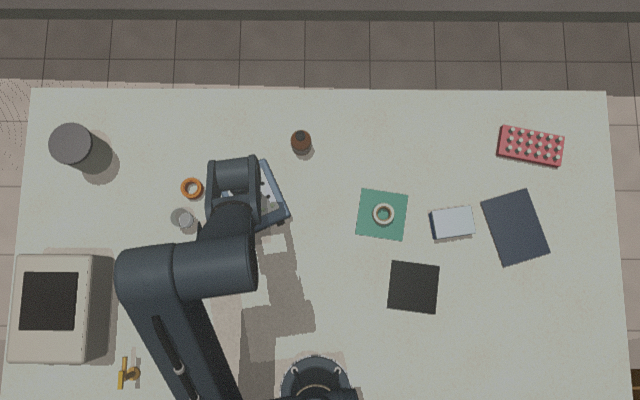

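```bash
python3 -c "
from cell import arm
print(arm.sign_off())"
```

```text
the job is handed in; nothing more can be done
None
```

The job is handed in at about 30 s of the allowed 72 s; no verdict was reported.

- **Tape:** I lifted it straight up off the screw and set it down flat with about 4.5 N of contact. The last top and side pictures show it upright and well inside the green mat. The black mat and the orange ring were not touched.
- **Screw drop:** With loose fingers I turned the knob backward about 1.25 rad from the start until it fell. Fitting the wrist pictures before and after gave a drop of about 8 mm, so the screw was in its thread.
- **Screw start:** I then turned it forward about 363° in three gripped strokes with two half-turn regrips, following it down. The tool went down 8.1 mm, and the knob kept its place in the fingers on each stroke.
- **Final state:** The arm is still gripping the wing knob, with a 12.8 mm opening reading on the 14 mm bar and a force of about 3 N. The bottle, beaker and tip box look unmoved in the last pictures.

**What is uncertain:** I only know the drop angle to about ±0.08 rad, because the loose bar jumped ahead of the fingers as it fell. That is about 0.1 mm of lift. The absolute heights from the image fit were several millimetres too low, so I used only the differences between them.

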